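# Load the soak tank and shift its drive into slow gear

### The arm

A 7-joint arm with a two-finger parallel gripper is mounted at the origin on the work surface. World frame = base frame: x ahead of the robot, y to its left, z up, the work surface at z = 0. Lengths are in m, angles in rad, forces in N, time in s.
With the tool pointing down it reaches from about 0.35 to 0.9 m from the base axis. Payload 7.2 kg.
Tool frame: the origin (TCP) lies midway between the tips of the shut fingers; the grasp point (between the pads) lies 19 mm behind it; z points along the fingers, x is the direction in which the jaws open and shut, and the axes are right-handed (so a half turn about z gives the same grasp; the last joint's range is limited). The gripper opens to 85 mm and grips with 20 to 120 N. Pads are 22 mm wide; open, the fingers measure 114 mm over their backs; the gripper's body (76 mm by 85 mm) begins 54 mm behind the grasp point. The pads swing forward as they close: fully open they stand 13 mm farther back than shut.
Start: joints at [1.229, 0.411, -0.013, 1.596, 0.006, 1.134, -0.082], TCP at [0.169, -0.602, 0.231] pointing down, gripper open.
Joint ranges: [-2.95, 2.95], [-0.29, 1.99], [-1.47, 1.44], [0.14, 2.54], [-1.03, 4.17], [0.13, 1.85], [-2.86, 2.86]. Speed limits (rad/s): [2.39, 2.39, 3.01, 3.01, 3.14, 3.14, 3.14].

### API

Orientations are given as a unit quaternion [w, x, y, z].
In Python, from cell import telemetry, viewer, ctrl gives the robot as it stands. The module is installed in compiled form; this text tells all that it offers.
- The arm moves only by the tool send_rows, never from a script. Its argument "plan" is a list of rows, each a list of 5 numbers: the shift along the world's x, y, z in m, then the turn about the world's z in degrees, then the opening, from -1 (shut) to 1 (fully open), so that 0 is half open. In form: [[x, y, z, spin, jaw], ...]. A call has 1 to 12 rows; each row shifts and turns the pose as measured when the row begins; what a row does not reach is not made up. A row lasts 1/8 s, in which the tool goes at most 62.5 mm and 10.7 degrees, less where a joint would pass 70% of its speed; a pose out of reach is approached as far as the arm can. A call with a gripper value outside its range is refused whole. The fingers move at their own pace and stop on an object; the grip force is fixed at half the most. Time passes only in rows, so rows that do not move let the fingers close. It gives the time, the measured TCP pose, the force and the opening at its end, in the units of the state.
- telemetry.sense(): the state, without advancing time (a new reading comes with each control period).
- viewer.read_camera(name): name is "scene" or "top"; returns a dict with "img" (400x640x3 uint8, red, green, blue), "depth" (400x640 float32, m along the optical axis (not along the pixel's ray), 0 where there is no reading), "vertical_fov" (degrees; the focal length in pixels is half the picture's height over the tangent of half this angle, whatever the lens; pixels are square), "cx", "cy" (the principal point, pixels), "pose" (4x4, takes a point from camera to world coordinates). Camera axes: x right, y down, z forward; pixel columns grow to the right and rows downward; lengths in m; the calibration is good to about 2 mm. A picture is of the moment at which its call begins.
- ctrl.finish_job(): hands the job in, once; it reports no verdict.
The state is a dict: "clock": time; "q": joint angles; "joint_vel": joint speeds; "tau": joint torques, N m; "tool_pos": TCP position; "orientation": TCP orientation; "contact_force": force on the tool from outside, world axes, zero at the start; "torque": the same for the moment, N m; "gripper_width": opening from 0.0 (shut) to 1.0 (fully open).
Only numpy, scipy, OpenCV 4.12 (cv2) and the standard library are available. Lean on these libraries where they do the work, as an engineer would, in place of code of your own. Each camera call takes 0.05 s, during which the arm holds its last target.

### The job

The brick-soak tank's drive is in gear: first bring its shift lever into the neutral cross slot, then, with it in neutral, hang every shallow brick-sample basket inside the tank by hooking its bent lip over the tank's rim, so that it hangs upright clear of the tank floor. Leave the look-alike deep baskets standing upright on the counter. When all are hung, move the lever across neutral to the left and push it fully home forward, to the green dot, and leave the cored brick and the sieve cup alone.

Things in the scene. Friction and masses are not known exactly. Their poses are not given: they have to be found in the camera images.
- gate: blue drive box, 200 (x) x 170 (y) mm, fixed; on top, 110 mm high, a gate plate with an H-shaped slot: two slots along x, 22 mm left and right of the middle, joined by a cross slot (neutral) along y. Origin: centre of underside; x = forward, y = left. Lever pivot 20 mm above origin. Green dot: far end of left slot; red dot: near end of right slot
- knob (a point): centre of the black ball knob, 36 mm across, atop the lever (stem 10 mm thick), 180 mm from its pivot. With p = joint shift, r = joint select it lies in the drive box's frame at x = 0.18 cos r sin p, y = 0.18 sin r, z = 0.020 + 0.18 cos r cos p (m). Grasp it from above
- shift (a joint): lever swing along the long slots, rad, positive = forward (drive box +x), range -0.33 (near end) to 0.33 (far end), 0 = neutral cross slot. Stays where it is left (about 1.5 N at the knob moves it); gets past the gate's tongues sideways only within about 0.05 of 0.
- select (a joint): lever swing across, rad, positive = left (drive box +y), range -0.25 (in the right slot) to 0.25 (in the left slot). Stays where it is left; shift can leave neutral only when this is within about 0.04 of either end.
- tank: open steel soak tank, fixed, 160 (x) x 340 (y) x 110 mm high outside, walls 8 mm thick, inner floor 8 mm above the counter. Origin: centre of its underside, z up; its -x long wall is the one nearest the robot.
- shallow0_mid (a point): SHALLOW grey basket, brick sample fixed in it: box 56 (x) x 64 (y) x 60 mm deep, 110 mm tall with handle, 0.25 kg. Point: centre, 55 mm up. Handle bar 10 (x) x 64 (y) x 12 mm, centre 49 mm above the point, clear below: grip across x from above. Bent lip on -x, 50 mm wide: bridge underside 5 mm above the point, plate turned down 20 mm, gap x = -28 to -46 mm; a foot rib at the bottom juts to x = -32. May be absent (None)
- shallow1_mid (a point): SHALLOW grey basket, brick sample fixed in it: box 56 (x) x 64 (y) x 60 mm deep, 110 mm tall with handle, 0.25 kg. Point: centre, 55 mm up. Handle bar 10 (x) x 64 (y) x 12 mm, centre 49 mm above the point, clear below: grip across x from above. Bent lip on -x, 50 mm wide: bridge underside 5 mm above the point, plate turned down 20 mm, gap x = -28 to -46 mm; a foot rib at the bottom juts to x = -32. May be absent (None)
- shallow2_mid (a point): SHALLOW grey basket, brick sample fixed in it: box 56 (x) x 64 (y) x 60 mm deep, 110 mm tall with handle, 0.25 kg. Point: centre, 55 mm up. Handle bar 10 (x) x 64 (y) x 12 mm, centre 49 mm above the point, clear below: grip across x from above. Bent lip on -x, 50 mm wide: bridge underside 5 mm above the point, plate turned down 20 mm, gap x = -28 to -46 mm; a foot rib at the bottom juts to x = -32. May be absent (None)
- shallow3_mid (a point): SHALLOW grey basket, brick sample fixed in it: box 56 (x) x 64 (y) x 60 mm deep, 110 mm tall with handle, 0.25 kg. Point: centre, 55 mm up. Handle bar 10 (x) x 64 (y) x 12 mm, centre 49 mm above the point, clear below: grip across x from above. Bent lip on -x, 50 mm wide: bridge underside 5 mm above the point, plate turned down 20 mm, gap x = -28 to -46 mm; a foot rib at the bottom juts to x = -32. May be absent (None)
- deep0_mid (a point): look-alike basket, DEEP size, too deep for the tank: same 56 x 64 mm plan, lip, rib and bar, but the box is 110 mm deep and it is 160 mm tall over its handle. Point half-way up, 80 mm above its underside; z up, lip on the -x side. Not to be hung.
- deep1_mid (a point): look-alike basket, DEEP size, too deep for the tank: same 56 x 64 mm plan, lip, rib and bar, but the box is 110 mm deep and it is 160 mm tall over its handle. Point half-way up, 80 mm above its underside; z up, lip on the -x side. Not to be hung.
- brick: cored red brick, 102 x 215 x 65 mm, bystander lying on the counter; origin centre of its underside
- sieve_cup: grey plastic sieve cup, 90 mm across, 75 mm high, bystander; origin centre of its underside

How it is judged:
On the way, in this order (a step that is already met when the one before it is completed fails the run):
1. the lever is in the neutral cross slot (value of joint shift between -0.09 and 0.09 rad), for 0.2 s.
2. every shallow basket hangs inside the tank by its lip, let go, while the lever is in neutral (all of step 1 and x of shallow0_mid in the frame of tank between -0.06 and 0.06 m and y of shallow0_mid in the frame of tank between -0.14 and 0.14 m and z of shallow0_mid in the frame of tank between 0.094 and 0.113 m and angle between each of shallow0_mid, shallow1_mid, shallow2_mid, shallow3_mid's own z axis and vertical below 0.2 rad and contact force between the fingers and shallow0 below 0.05 N and x of shallow1_mid in the frame of tank between -0.06 and 0.06 m and y of shallow1_mid in the frame of tank between -0.14 and 0.14 m and z of shallow1_mid in the frame of tank between 0.094 and 0.113 m and contact force between the fingers and shallow1 below 0.05 N and x of shallow2_mid in the frame of tank between -0.06 and 0.06 m and y of shallow2_mid in the frame of tank between -0.14 and 0.14 m and z of shallow2_mid in the frame of tank between 0.094 and 0.113 m and contact force between the fingers and shallow2 below 0.05 N and x of shallow3_mid in the frame of tank between -0.06 and 0.06 m and y of shallow3_mid in the frame of tank between -0.14 and 0.14 m and z of shallow3_mid in the frame of tank between 0.094 and 0.113 m and contact force between the fingers and shallow3 below 0.05 N), for 0.3 s.
3. the lever is pushed home at the far end of the left slot (value of joint shift above 0.26 rad and value of joint select above 0.15 rad), for 0.2 s.
At the end, for the whole second after the job is handed in: each shallow basket present hangs by its lip inside the tank, centre 94 to 113 mm up, upright within 0.2 rad, at rest, let go; shift above 0.26 and select above 0.15 rad, lever let go; deep baskets stand on the counter outside the tank, upright within 0.2 rad (all of step 3 and x of shallow0_mid in the frame of tank between -0.06 and 0.06 m and y of shallow0_mid in the frame of tank between -0.14 and 0.14 m and z of shallow0_mid in the frame of tank between 0.094 and 0.113 m and angle between each of shallow0_mid, shallow1_mid, shallow2_mid, shallow3_mid, deep0_mid, deep1_mid's own z axis and vertical below 0.2 rad and contact force between the fingers and shallow0 below 0.05 N and x of shallow1_mid in the frame of tank between -0.06 and 0.06 m and y of shallow1_mid in the frame of tank between -0.14 and 0.14 m and z of shallow1_mid in the frame of tank between 0.094 and 0.113 m and contact force between the fingers and shallow1 below 0.05 N and x of shallow2_mid in the frame of tank between -0.06 and 0.06 m and y of shallow2_mid in the frame of tank between -0.14 and 0.14 m and z of shallow2_mid in the frame of tank between 0.094 and 0.113 m and contact force between the fingers and shallow2 below 0.05 N and x of shallow3_mid in the frame of tank between -0.06 and 0.06 m and y of shallow3_mid in the frame of tank between -0.14 and 0.14 m and z of shallow3_mid in the frame of tank between 0.094 and 0.113 m and contact force between the fingers and shallow3 below 0.05 N and height (world z) of each of deep0_mid, deep1_mid below 0.085 m and (x of deep0_mid in the frame of tank below -0.1 m or x of deep0_mid in the frame of tank above 0.1 m or y of deep0_mid in the frame of tank below -0.19 m or y of deep0_mid in the frame of tank above 0.19 m) and (x of deep1_mid in the frame of tank below -0.1 m or x of deep1_mid in the frame of tank above 0.1 m or y of deep1_mid in the frame of tank below -0.19 m or y of deep1_mid in the frame of tank above 0.19 m) and linear speed of each of shallow0, shallow1, shallow2, shallow3 below 0.02 m/s and contact force between the fingers and select below 0.05 N); the robot touches nothing.
It fails at once if the cored brick is moved more than 30 mm (distance of brick from where it was at the start of the episode above 0.03 m).
It fails at once if the sieve cup is moved more than 30 mm (distance of sieve_cup from where it was at the start of the episode above 0.03 m).
Of shallow0, shallow1, shallow2, shallow3 only 3 to 4 are there at a start; the rules pass over those that are not, and their reading is None.
At some moment in a run one of shallow0, shallow1, shallow2, shallow3 may be knocked a few centimetres aside while the robot is not near it.
It also fails if it takes over 210 s, if anything falls off the work surface, if the arm or the gripper's body presses on something with over 40 N, if the wrist force passes 120 N, or if a joint passes its speed limit or range.

## Working session

There is one attempt and no reset: what is moved stays moved. The work goes in short steps, Python scripts to look and compute and a tool call to move; the robot and the scene stay as the last step left them, time stands still between calls to the robot, and variables do not carry over. Pictures are saved under pics/ and viewed, and the job is handed in when it is done.

Besides the shell and the picture viewer there is one more tool, called after ">>>" as name([rows], argument=value, ...), one row to a line, values as JSON. send_rows: Moves the arm, as the interface text tells. Its arguments: {"type":"object","properties":{"plan":{"type":"array"}},"required":["plan"]}

```bash
mkdir -p pics; cat > h.py <<'E'
import numpy as np, cv2
from cell import telemetry, viewer, ctrl
def cam(n):
    d=viewer.read_camera(n); d['f']=200/np.tan(np.radians(d['vertical_fov'])/2); return d
def cloud(d):
    h,w=d['depth'].shape; v,u=np.mgrid[:h,:w]; z=d['depth']
    P=np.stack([(u-d['cx'])*z/d['f'],(v-d['cy'])*z/d['f'],z],-1)
    P=P@d['pose'][:3,:3].T+d['pose'][:3,3]; P[z==0]=np.nan; return P
def save(d,n): cv2.imwrite('pics/'+n,d['img'][:,:,::-1])
E
python3 - <<'E'
from h import *
for n in ['scene','top']:
    d=cam(n); save(d,n+'0.png'); np.savez(n+'0.npz',**d)
    print(n,d['pose'].round(3),d['f'],d['cx'],d['cy'],(d['depth']>0).mean())
s=telemetry.sense(); print(s)
E
```

```text
scene [[ 0.8    0.45  -0.398  1.195]
 [ 0.6   -0.61   0.518 -0.796]
 [-0.01  -0.653 -0.758  1.328]
 [ 0.     0.     0.     1.   ]] 508.11843972418336 320.89708303068323 192.51816897698563 0.99591015625
top [[-0.014 -0.983  0.183  0.326]
 [-1.     0.017  0.018  0.005]
 [-0.02  -0.182 -0.983  1.552]
 [ 0.     0.     0.     1.   ]] 518.1587075518939 318.2017740288713 199.3632692145599 0.9959375
{'clock': 0.1, 'q': array([ 1.22877588,  0.41185221, -0.01271081,  1.59695781,  0.00561267,
        1.13429562, -0.08221065]), 'joint_vel': array([ 3.20206786e-04, -2.02168735e-03, -9.05251438e-05, -2.40908894e-03,
        1.49755658e-03, -1.46481995e-03, -1.55294618e-03]), 'tau': array([ 1.89603103e-03, -6.01831841e+01,  6.83898255e-01, -3.00089300e+01,
        1.40655442e-02,  6.43199484e-03, -3.41768342e-06]), 'tool_pos': array([ 0.16884587, -0.60129867,  0.23051809]), 'orientation': array([-3.98478388e-04,  7.97003126e-01, -6.03974727e-01, -6.21946495e-04]), 'contact_force': array([-0.51115618, -0.15033458, -0.13439416]), 'torque': array([ 0.01652939, -0.0555644 , -0.02118227]), 'gripper_width': 0.9999802864381684}
```

View pics/scene0.png

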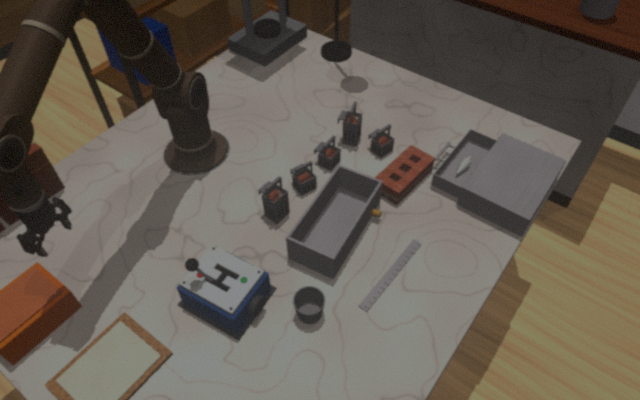

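View pics/top0.png

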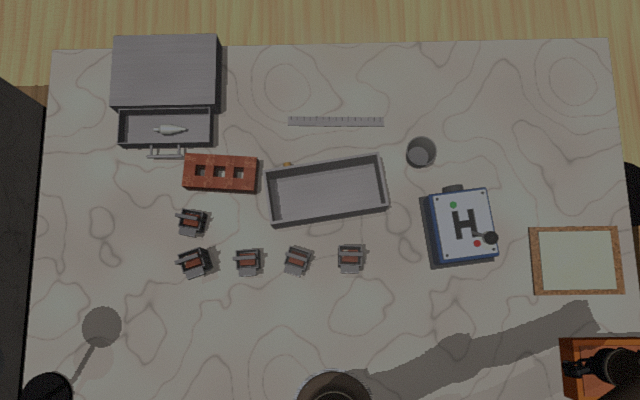

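```bash
python3 - <<'E'
from h import *
d=dict(np.load('top0.npz')); P=cloud(d); 
c=d['img'][190:290,160:380,::-1]; c=cv2.convertScaleAbs(c,alpha=1.8); cv2.imwrite('pics/c1.png',cv2.resize(c,None,fx=3.6,fy=3.6,interpolation=cv2.INTER_CUBIC))
c=d['img'][175:280,400:520,::-1]; c=cv2.convertScaleAbs(c,alpha=1.5); cv2.imwrite('pics/c2.png',cv2.resize(c,None,fx=5,fy=5,interpolation=cv2.INTER_CUBIC))
# table z
for u,v in [(400,320),(200,320),(300,310),(450,120)]: print('table',P[v,u].round(4))
# components above table near the baskets
m=((P[...,2]>0.02)).astype(np.uint8)
n,l,st,ce=cv2.connectedComponentsWithStats(m)
for i in range(1,n):
    if st[i,4]>100:
        q=P[l==i]; print(i,st[i],'zmax',q[:,2].max().round(3), 'mean top',q[q[:,2]>q[:,2].max()-.012].mean(0).round(4), cv2.minAreaRect(q[:,:2].astype(np.float32)))
E
```

```text
table [ 0.2524 -0.2005 -0.0028]
table [ 0.2597  0.3868 -0.0074]
table [ 0.2847  0.0914 -0.0058]
table [ 8.585e-01 -3.814e-01  4.000e-04]
1 [ 109   33  113  126 9543] zmax 0.102 mean top [1.004  0.4977 0.0918] ((0.9358404278755188, 0.4972390830516815), (0.3233709931373596, 0.38571226596832275), 89.7406005859375)
11 [154 124  32  11 236] zmax 0.051 mean top [0.836  0.4927 0.0429] ((0.8350157737731934, 0.4872323274612427), (0.09730147570371628, 0.034241992980241776), 86.40721130371094)
16 [406 136  31  32 436] zmax 0.084 mean top [ 0.7412 -0.2771  0.0753] ((0.7423208951950073, -0.27471303939819336), (0.08775258809328079, 0.08751600235700607), 61.89069366455078)
19 [ 182  153   77   41 2518] zmax 0.074 mean top [0.692  0.3241 0.0653] ((0.6924654245376587, 0.32489749789237976), (0.21679553389549255, 0.10406603664159775), 85.68091583251953)
20 [ 263  152  126   77 2568] zmax 0.118 mean top [0.6264 0.0085 0.1096] ((0.6427953243255615, 0.013438060879707336), (0.1908464878797531, 0.3407461643218994), 8.24364948272705)
21 [ 424  184   76   81 4731] zmax 0.209 mean top [ 0.4691 -0.4225  0.2013]
[... 833 characters left out ...]
 530] zmax 0.116 mean top [0.4332 0.2398 0.1086] ((0.42299968004226685, 0.23970402777194977), (0.07759543508291245, 0.06448382139205933), 3.3068339824676514)
139 [ 562  337   78   63 4661] zmax 0.672 mean top [ 0.159  -0.4703  0.6652] ((0.1242903545498848, -0.6471819877624512), (0.42791035771369934, 0.16953516006469727), 87.29386138916016)
140 [  0 347   5  32 110] zmax 0.431 mean top [0.1946 0.7022 0.4233] ((0.19590483605861664, 0.7030930519104004), (0.06361965835094452, 0.01012163981795311), 8.441930770874023)
161 [311 385  47  15 450] zmax 0.233 mean top [ 0.0784 -0.0364  0.2286] ((0.05998039245605469, -0.004004620015621185), (0.12879756093025208, 0.039488621056079865), 89.22571563720703)
```

View pics/c1.png

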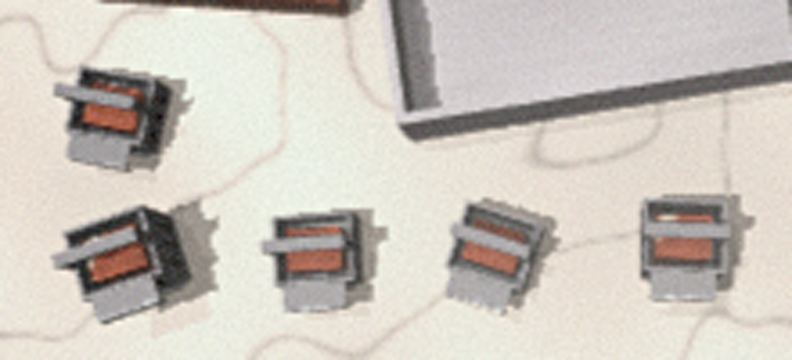

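View pics/c2.png

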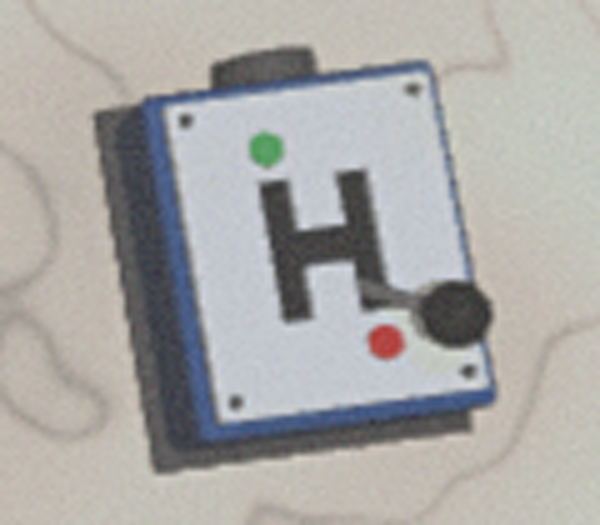

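```bash
cat >> h.py <<'E'
def avg(n,k=6):
    ds=[cam(n) for _ in range(k)]; d=ds[-1]
    D=np.stack([x['depth'] for x in ds]); D[D==0]=np.nan
    d['depth']=np.nan_to_num(np.nanmedian(D,0)).astype(np.float32); return d
def rectbar(P,c,r,zlo,zhi):
    m=(np.abs(P[...,0]-c[0])<r)&(np.abs(P[...,1]-c[1])<r)&(P[...,2]>zlo)&(P[...,2]<zhi)
    q=P[m]; a=cv2.minAreaRect(q[:,:2].astype(np.float32)); mu=q.mean(0)
    e,v=np.linalg.eigh(np.cov(q[:,:2].T)); ax=v[:,1]; ax=ax*np.sign(ax[1])
    return len(q),mu.round(4),'yaw',round(np.degrees(np.arctan2(-ax[0],ax[1])),1),'c',np.round(a[0],4),np.round(a[1],3)
B={'sA':(.435,.096,.11),'sB':(.433,.240,.11),'sC':(.552,.408,.11),'dA':(.435,-.053,.16),'dB':(.429,.388,.16)}
E
python3 - <<'E'
from h import *
for n in ['top','scene']:
    d=avg(n); P=cloud(d); np.savez(n+'1.npz',**d)
    print(n,'table',[P[(abs(P[...,0]-x)<.02)&(abs(P[...,1]-y)<.02)][:,2].mean().round(4) for x,y in [(.32,.1),(.32,-.3),(.7,-.4),(.55,.55)]])
    for k,b in B.items(): print(k,*rectbar(P,b,.045,b[2]-.014,b[2]+.012))
    # tank rim
    m=(abs(P[...,0]-.64)<.14)&(abs(P[...,1]-.01)<.2)&(P[...,2]>.100)&(P[...,2]<.125); q=P[m]
    print('tank',len(q),q[:,2].mean(),cv2.minAreaRect(q[:,:2].astype(np.float32)))
    m=(abs(P[...,0]-.53)<.14)&(abs(P[...,1]+.38)<.14)&(P[...,2]>.100)&(P[...,2]<.125); q=P[m]
    print('gate',len(q),q[:,2].mean(),cv2.minAreaRect(q[:,:2].astype(np.float32)))
    m=(abs(P[...,0]-.53)<.14)&(abs(P[...,1]+.38)<.14)&(P[...,2]>.16)&(P[...,2]<.25); q=P[m]
    r=np.linalg.lstsq(np.c_[2*q,np.ones(len(q))],(q**2).sum(1),rcond=None)[0]; print('knob',len(q),q.mean(0),q[:,2].max(),'sph',r[:3],np.sqrt(r[3]+r[:3]@r[:3]))
E
```

```text
top table [np.float64(-0.0015), np.float64(-0.0017), np.float64(-0.0018), np.float64(-0.0018)]
sA 87 [0.4336 0.0956 0.1079] yaw -19.0 c [0.4337 0.0959] [0.063 0.01 ]
sB 90 [0.433  0.2403 0.1077] yaw 4.3 c [0.4334 0.2402] [0.01  0.062]
sC 92 [0.5514 0.4067 0.1074] yaw -11.9 c [0.5518 0.4073] [0.064 0.01 ]
dA 99 [ 0.4353 -0.0551  0.1581] yaw -1.7 c [ 0.4347 -0.0544] [0.062 0.01 ]
dB 107 [0.4288 0.3881 0.1572] yaw 19.0 c [0.4293 0.3886] [0.01  0.064]
tank 1098 0.10759361930115703 ((0.628732442855835, 0.01156441867351532), (0.16068898141384125, 0.34006041288375854), 8.242979049682617)
gate 3018 0.10816784955617498 ((0.5179274678230286, -0.3773987591266632), (0.18051175773143768, 0.15127785503864288), 6.789954662322998)
knob 158 [ 0.46863158 -0.4200613   0.19620951] 0.20521594501449236 sph [ 0.46978587 -0.42392323  0.18319491] 0.01963342847115938
scene table [np.float64(-0.0011), np.float64(-0.0009), np.float64(-0.0007), np.float64(-0.0011)]
sA 89 [0.4354 0.0961 0.106 ] yaw -18.8 c [0.4341 0.0977] [0.065 0.012]
sB 67 [0.4352 0.2405 0.1061] yaw 3.6 c [0.4343 0.2425] [0.011 0.066]
sC 71 [0.553  0.4062 0.1058] yaw -13.4 c [0.5529 0.4086] [0.066 0.012]
dA 93 [ 0.4374 -0.0547  0.1566] yaw -2.2 c [ 0.4366 -0.0521] [0.066 0.012]
dB 51 [0.4316 0.3866 0.157 ] yaw 19.3 c [0.4295 0.3909] [0.01  0.068]
tank 983 0.10779517785554775 ((0.6289787888526917, 0.013905614614486694), (0.16214929521083832, 0.3425017297267914), 8.291129112243652)
gate 2899 0.10878226485807538 ((0.5185587406158447, -0.3755043148994446), (0.1822887808084488, 0.15150205790996552), 6.770755767822266)
knob 157 [ 0.47616023 -0.42404735  0.19424509] 0.20558402614671434 sph [ 0.46833499 -0.41989234  0.18290782] 0.02089830161539381
```

>>> send_rows([
  [0.037,0.022,0.005,10.1,1],
  [0.037,0.022,0.005,10.1,1],
  [0.037,0.022,0.005,10.1,1],
  [0.037,0.022,0.005,10.1,1],
  [0.037,0.022,0.005,10.1,1],
  [0.037,0.022,0,10.1,1],
  [0.037,0.022,0,10.1,1],
  [0.037,0.022,0,10.1,1],
  [0,0,0,0,1],
])

```text
clock: 1.82
tool_pos: [0.4721, -0.4192, 0.2581]
orientation: [0.002, 0.997, 0.078, 0.002]
contact_force: [0.0, 0.7, -0.8]
gripper_width: 1.0
```

```bash
python3 - <<'E'
from h import *
s=telemetry.sense(); print(s['clock'],s['tool_pos'],s['orientation'],s['gripper_width'],s['contact_force'])
E
```

```text
1.825 [ 0.47209347 -0.41924799  0.25810398] [0.00154305 0.99693147 0.07823664 0.00206946] 1.0004431856616707 [ 0.01071458  0.72678689 -0.75474933]
```

>>> send_rows([
  [-0.003,-0.005,-0.03,-2,1],
  [0,0,-0.03,0,1],
  [0,0,-0.03,0,1],
  [0,0,0,0,-1],
  [0,0,0,0,-1],
  [0,0,0,0,-1],
  [0,0,0,0,-1],
])

```text
clock: 2.7
tool_pos: [0.4673, -0.4279, 0.1694]
orientation: [0.004, 0.998, 0.056, 0.003]
contact_force: [1.2, 1.9, -8.2]
gripper_width: 0.388
```

>>> send_rows([
  [0.014,0.0017,0.004,0,-1],
  [0.014,0.0017,0.003,0,-1],
  [0.014,0.0017,0.002,0,-1],
  [0.012,0.0015,0.001,0,-1],
  [0,0,0,0,-1],
])

```text
clock: 3.32
tool_pos: [0.514, -0.4258, 0.1826]
orientation: [0.006, 0.999, 0.052, -0.006]
contact_force: [0.6, 0.9, -1.7]
gripper_width: 0.386
```

```bash
python3 - <<'E'
from h import *
s=telemetry.sense(); p=s['tool_pos']-np.array([.518,-.3765,0]); a=np.radians(6.8)
print(s['tool_pos'],'local',p[0]*np.cos(a)+p[1]*np.sin(a),-p[0]*np.sin(a)+p[1]*np.cos(a),s['contact_force'])
d=cam('top'); c=d['img'][175:280,400:520,::-1]; c=cv2.convertScaleAbs(c,alpha=1.5); cv2.imwrite('pics/c3.png',cv2.resize(c,None,fx=5,fy=5))
d=cam('scene'); c=d['img'][210:340,150:300,::-1]; c=cv2.convertScaleAbs(c,alpha=1.5); cv2.imwrite('pics/c4.png',cv2.resize(c,None,fx=4,fy=4))
E
```

```text
[ 0.51395001 -0.42583608  0.18258117] local -0.009863089134045211 -0.04850949007734205 [ 0.6445865   0.86041822 -1.69638563]
```

View pics/c4.png

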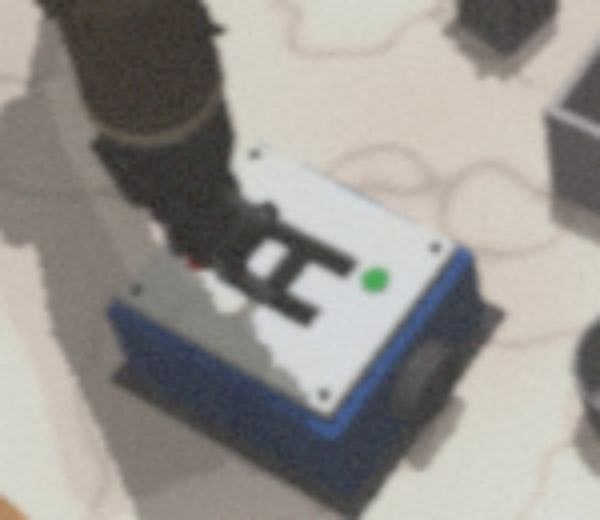

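>>> send_rows([
  [0.01,0.0012,-0.002,0,-1],
  [0.001,0,0,0,-1],
  [0,0,0,0,-1],
])

```text
clock: 3.8
tool_pos: [0.524, -0.4272, 0.1833]
orientation: [0.008, 0.999, 0.051, -0.005]
contact_force: [-1.4, 1.2, -0.6]
gripper_width: 0.386
```

```bash
cat >>h.py <<'E'
def loc(p,c,deg):
    p=np.array(p)[:2]-c; a=np.radians(deg); return np.array([p[0]*np.cos(a)+p[1]*np.sin(a),-p[0]*np.sin(a)+p[1]*np.cos(a)]).round(4)
GATE=((.518,-.3765),6.8)
E
python3 -c "
from h import *
s=telemetry.sense();print(s['tool_pos'],loc(s['tool_pos'],*GATE),s['clock'])"
```

```text
[ 0.52401723 -0.42724804  0.18334937] [-0.     -0.0511] 3.8
```

>>> send_rows([
  [0,0,0,0,1],
  [0,0,0,0,1],
  [0,0,0.04,0,1],
  [0,0,0.05,0,1],
  [-0.02,0.06,0,-6,1],
  [-0.015,0.06,0,-6,1],
  [-0.015,0.06,0,-6,1],
  [-0.015,0.06,0,-6,0.6],
  [-0.01,0.06,0,0,0.4],
  [0,0,0,0,0.2],
])

```text
clock: 5.05
tool_pos: [0.4477, -0.1232, 0.2761]
orientation: [0.008, 0.986, -0.165, -0.002]
contact_force: [0.1, -0.8, -0.4]
gripper_width: 0.599
```

```bash
python3 - <<'E'
from h import *
for n in ['top','scene']:
    d=avg(n,4); P=cloud(d); save(d,n+'2.png')
    m=(abs(P[...,0]-.53)<.12)&(abs(P[...,1]+.42)<.1)&(P[...,2]>.16)&(P[...,2]<.25); q=P[m]
    r=np.linalg.lstsq(np.c_[2*q,np.ones(len(q))],(q**2).sum(1),rcond=None)[0]; print('knob',len(q),q.mean(0),r[:3],loc(r[:2],*GATE),np.sqrt(r[3]+r[:3]@r[:3]))
    for k,b in B.items(): print(k,*rectbar(P,b,.045,b[2]-.014,b[2]+.012))
s=telemetry.sense();print(s['tool_pos'],s['orientation'])
E
```

```text
knob 157 [ 0.51929137 -0.41831996  0.20258772] [ 0.52135178 -0.42281927  0.18711575] [-0.0022 -0.0464] 0.02207868922636344
sA 87 [0.4335 0.0956 0.1082] yaw -19.0 c [0.4336 0.0956] [0.063 0.01 ]
sB 90 [0.433  0.2402 0.1078] yaw 4.3 c [0.4333 0.2403] [0.01  0.062]
sC 92 [0.5514 0.4067 0.1072] yaw -11.9 c [0.5517 0.4068] [0.065 0.01 ]
dA 99 [ 0.4353 -0.0551  0.158 ] yaw -1.6 c [ 0.4347 -0.0545] [0.062 0.01 ]
dB 109 [0.4288 0.388  0.157 ] yaw 19.4 c [0.4288 0.3894] [0.01  0.064]
knob 159 [ 0.52686597 -0.42282133  0.20225196] [ 0.5189104  -0.41801729  0.18801125] [-0.004  -0.0413] 0.022685997357457077
sA 89 [0.4354 0.0965 0.1059] yaw -18.2 c [0.4346 0.0986] [0.065 0.013]
sB 67 [0.4352 0.2404 0.1061] yaw 3.3 c [0.4336 0.2415] [0.012 0.063]
sC 71 [0.5532 0.4058 0.1062] yaw -12.8 c [0.5519 0.4084] [0.066 0.012]
dA 92 [ 0.4371 -0.0555  0.1566] yaw -2.1 c [ 0.436  -0.0529] [0.064 0.012]
dB 51 [0.4318 0.3861 0.1575] yaw 18.8 c [0.4301 0.3899] [0.01  0.068]
[ 0.44786725 -0.12871896  0.27494144] [ 0.00828625  0.98552651 -0.16928635 -0.0033109 ]
```

View pics/top2.png

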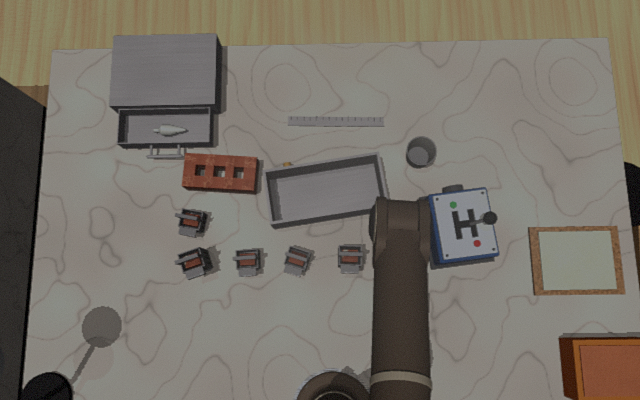

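>>> send_rows([
  [-0.003,0.056,0,0,0.2],
  [-0.003,0.056,0,0,0.2],
  [-0.003,0.056,0,0,0.2],
  [-0.003,0.054,-0.02,0,0.2],
  [0,0,-0.05,0,0.2],
  [0,0,0,0,0.2],
])

```text
clock: 6.2
tool_pos: [0.437, 0.0963, 0.2037]
orientation: [0.007, 0.985, -0.174, -0.003]
contact_force: [0.4, -0.3, 0.9]
gripper_width: 0.6
```

```bash
cat >>h.py <<'E'
def st():
    s=telemetry.sense(); q=s['orientation']; print(s['clock'],'pos',s['tool_pos'].round(4),'yaw',round(np.degrees(2*np.arctan2(q[2],q[1])),2),'F',s['contact_force'].round(1),'T',s['torque'].round(2),'w',round(s['gripper_width']*85,1)); return s
E
python3 -c "
from h import *
st()"
```

```text
6.2 pos [0.437  0.0963 0.2037] yaw -20.05 F [ 0.4 -0.3  0.9] T [-0.01 -0.01  0.02] w 51.0
```

>>> send_rows([
  [-0.002,0,-0.04,1.5,0.2],
  [0,0,-0.045,0,0.2],
  [0,0,-0.034,0,0.2],
  [0,0,0,0,-1],
  [0,0,0,0,-1],
  [0,0,0,0,-1],
  [0,0,0,0,-1],
])

```text
clock: 7.08
tool_pos: [0.4449, 0.0934, 0.0928]
orientation: [0.005, 0.986, -0.166, 0.004]
contact_force: [0.0, 0.1, -2.4]
gripper_width: 0.102
```

```bash
python3 -c "
from h import *
st()"
```

```text
7.075 pos [0.4449 0.0934 0.0928] yaw -19.12 F [ 0.   0.1 -2.4] T [ 0.01  0.03 -0.06] w 8.6
```

>>> send_rows([
  [0,0,0.03,0,-1],
  [0,0,0.04,3,-1],
  [0,0,0.04,9,-1],
  [0,0,0.04,9,-1],
  [0,0,0,6,-1],
  [0,0,0,0,-1],
])

```text
clock: 7.82
tool_pos: [0.4441, 0.0933, 0.2509]
orientation: [0.006, 0.997, 0.076, 0.008]
contact_force: [-0.0, -0.1, -2.4]
gripper_width: 0.103
```

```bash
python3 - <<'E'
from h import *
st()
for n in ['top','scene']:
    d=avg(n,3); save(d,n+'3.png'); np.savez(n+'3.npz',**d)
d=np.load('scene3.npz');c=d['img'][60:260,220:420,::-1]; cv2.imwrite('pics/c5.png',cv2.resize(cv2.convertScaleAbs(c,alpha=1.5),None,fx=3,fy=3))
E
```

```text
7.825 pos [0.4441 0.0933 0.2509] yaw 8.71 F [-0.  -0.1 -2.4] T [-0.01  0.02  0.01] w 8.7
```

View pics/c5.png

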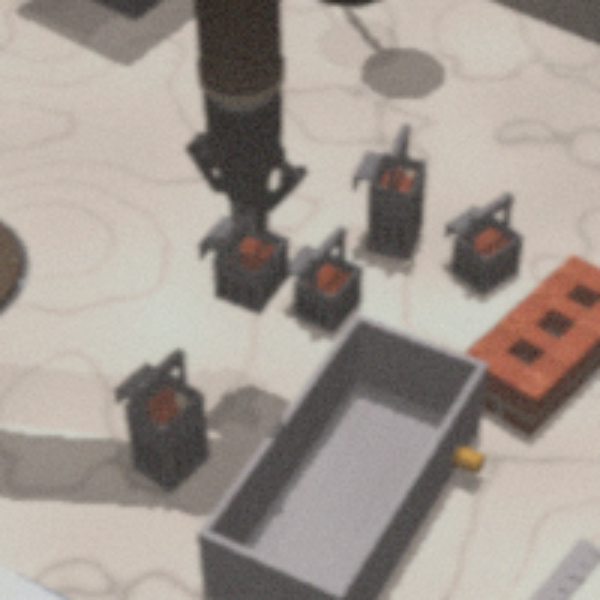

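```bash
python3 - <<'E'
from h import *
t=np.array([.4441,.0933,.2509]); 
for n in ['scene','top']:
    P=cloud(dict(np.load(n+'3.npz'))); a=np.radians(8.7)
    d=P-t; L=np.stack([d[...,0]*np.cos(a)+d[...,1]*np.sin(a),-d[...,0]*np.sin(a)+d[...,1]*np.cos(a),d[...,2]],-1)
    print(n)
    for zl,zh in [(-.1,-.085),(-.085,-.07),(-.07,-.055),(-.055,-.045),(-.045,-.035),(-.035,-.025),(-.025,-.01),(-.01,.0)]:
        m=(abs(L[...,0])<.08)&(abs(L[...,1])<.06)&(L[...,2]>zl)&(L[...,2]<zh); q=L[m]
        if len(q)>4: print(zl,len(q),'x',np.percentile(q[:,0],[1,10,50,90,99]).round(3),'y',np.percentile(q[:,1],[1,10,50,90,99]).round(3))
E
```

```text
scene
-0.1 31 x [-0.03  -0.016  0.014  0.025  0.025] y [-0.032 -0.031 -0.028  0.018  0.028]
-0.085 83 x [-0.03  -0.021  0.019  0.025  0.027] y [-0.033 -0.031 -0.028  0.018  0.032]
-0.07 83 x [-0.029 -0.024  0.008  0.026  0.027] y [-0.032 -0.032 -0.029  0.015  0.031]
-0.055 85 x [-0.049 -0.028  0.008  0.026  0.028] y [-0.032 -0.031 -0.018  0.031  0.035]
-0.045 177 x [-0.049 -0.025  0.002  0.025  0.027] y [-0.032 -0.029  0.     0.029  0.033]
-0.035 143 x [-0.052 -0.048 -0.029  0.023  0.026] y [-0.032 -0.03  -0.008  0.029  0.034]
-0.025 20 x [-0.048 -0.044 -0.029  0.002  0.002] y [-0.031 -0.031 -0.015  0.02   0.028]
-0.01 10 x [-0.004 -0.004 -0.     0.002  0.002] y [-0.033 -0.033 -0.03  -0.028 -0.027]
top
```

>>> send_rows([
  [0.045,0,0,0,-1],
  [0.045,-0.015,0,0,-1],
  [0.045,-0.04,0,0,-1],
  [0.022,-0.05,0,0,-1],
  [0.003,-0.05,0,0,-1],
  [0,-0.03,0,0,-1],
  [0,0,0,0,-1],
])

```text
clock: 9.0
tool_pos: [0.6072, -0.0964, 0.2444]
orientation: [0.005, 0.997, 0.075, 0.003]
contact_force: [-0.2, -0.6, -2.1]
gripper_width: 0.103
```

```bash
python3 - <<'E'
from h import *
st(); print([(.6288-.037*.9897+.1435*-y, .0125-.037*.1435+y*.9897) for y in (-.1,0,.1)])
E
```

```text
9.0 pos [ 0.6072 -0.0964  0.2444] yaw 8.62 F [-0.2 -0.6 -2.1] T [0.02 0.02 0.  ] w 8.8
[(0.6065311, -0.0917795), (0.5921811, 0.007190500000000002), (0.5778311, 0.1061605)]
```

>>> send_rows([
  [0.003,0.003,-0.03,0,-1],
  [0,0,-0.025,0,-1],
  [0,0,0,0,-1],
])

```text
clock: 9.38
tool_pos: [0.6101, -0.09, 0.1872]
orientation: [0.003, 0.997, 0.075, 0.003]
contact_force: [-0.5, -0.2, -2.1]
gripper_width: 0.106
```

```bash
python3 - <<'E'
from h import *
s=st(); print(loc(s['tool_pos'],(.6288,.0125),8.25))
d=cam('scene');save(d,'scene4.png'); c=d['img'][150:290,240:420,::-1]; cv2.imwrite('pics/c6.png',cv2.resize(cv2.convertScaleAbs(c,alpha=1.8),None,fx=4,fy=4))
E
```

```text
9.375 pos [ 0.6101 -0.09    0.1872] yaw 8.65 F [-0.5 -0.2 -2.1] T [ 0.02  0.02 -0.01] w 9.0
[-0.0333 -0.0988]
```

View pics/c6.png

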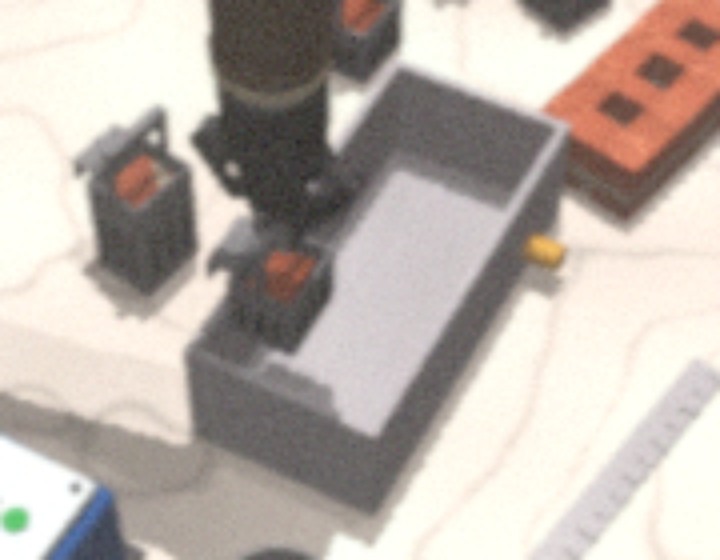

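Basket inside the tank's near wall, lip still above the rim. I'll probe towards the wall in small steps.

>>> send_rows([
  [-0.003,-0.0005,0,0,-1],
  [0,0,0,0,-1],
])

```text
clock: 9.68
tool_pos: [0.6087, -0.0892, 0.1906]
orientation: [0.004, 0.997, 0.076, 0.005]
contact_force: [0.9, -0.4, -2.6]
gripper_width: 0.102
```

```bash
python3 - <<'E'
from h import *
s=st(); print(loc(s['tool_pos'],(.6288,.0125),8.25))
E
```

```text
9.675 pos [ 0.6087 -0.0892  0.1906] yaw 8.72 F [ 0.9 -0.4 -2.6] T [ 0.06 -0.01 -0.04] w 8.7
[-0.0345 -0.0977]
```

>>> send_rows([
  [-0.003,-0.0005,0,0,-1],
  [0,0,0,0,-1],
])

```text
clock: 9.93
tool_pos: [0.6065, -0.0895, 0.1922]
orientation: [0.004, 0.997, 0.076, 0.007]
contact_force: [1.5, 0.5, -1.2]
gripper_width: 0.103
```

```bash
python3 - <<'E'
from h import *
s=st(); print(loc(s['tool_pos'],(.6288,.0125),8.25))
E
```

```text
9.925 pos [ 0.6065 -0.0895  0.1922] yaw 8.71 F [ 1.5  0.5 -1.2] T [ 0.07 -0.24 -0.  ] w 8.7
[-0.0367 -0.0978]
```

>>> send_rows([
  [-0.002,-0.0003,0,0,-1],
  [0,0,0,0,-1],
])

```text
clock: 10.18
tool_pos: [0.6054, -0.0898, 0.1929]
orientation: [0.004, 0.997, 0.076, 0.008]
contact_force: [2.5, 1.1, -2.5]
gripper_width: 0.102
```

```bash
python3 - <<'E'
from h import *
s=st(); print(loc(s['tool_pos'],(.6288,.0125),8.25))
E
```

```text
10.175 pos [ 0.6054 -0.0898  0.1929] yaw 8.7 F [ 2.5  1.1 -2.5] T [ 0.11 -0.59 -0.01] w 8.7
[-0.0378 -0.0979]
```

>>> send_rows([
  [0.005,0.0007,-0.002,0,-1],
  [0,0,-0.015,0,-1],
  [0,0,-0.015,0,-1],
  [0,0,0,0,-1],
])

```text
clock: 10.68
tool_pos: [0.6087, -0.0895, 0.1569]
orientation: [0.004, 0.997, 0.076, 0.005]
contact_force: [0.4, 0.3, -2.3]
gripper_width: 0.1
```

```bash
python3 - <<'E'
from h import *
s=st(); print(loc(s['tool_pos'],(.6288,.0125),8.25))
E
```

```text
10.675 pos [ 0.6087 -0.0895  0.1569] yaw 8.69 F [ 0.4  0.3 -2.3] T [-0.03  0.01  0.05] w 8.5
[-0.0345 -0.0981]
```

>>> send_rows([
  [0,0,-0.009,0,-1],
  [0,0,-0.005,0,-1],
  [0,0,0,0,-1],
])

```text
clock: 11.05
tool_pos: [0.6086, -0.0894, 0.1417]
orientation: [0.004, 0.997, 0.076, 0.005]
contact_force: [-0.2, 0.4, -1.2]
gripper_width: 0.101
```

```bash
python3 - <<'E'
from h import *
s=st(); print(loc(s['tool_pos'],(.6288,.0125),8.25))
d=cam('scene');save(d,'scene5.png'); c=d['img'][150:290,240:420,::-1]; cv2.imwrite('pics/c7.png',cv2.resize(cv2.convertScaleAbs(c,alpha=1.8),None,fx=4,fy=4))
E
```

```text
11.05 pos [ 0.6086 -0.0894  0.1417] yaw 8.7 F [-0.2  0.4 -1.2] T [ 0.01 -0.04 -0.01] w 8.6
[-0.0346 -0.098 ]
```

View pics/c7.png

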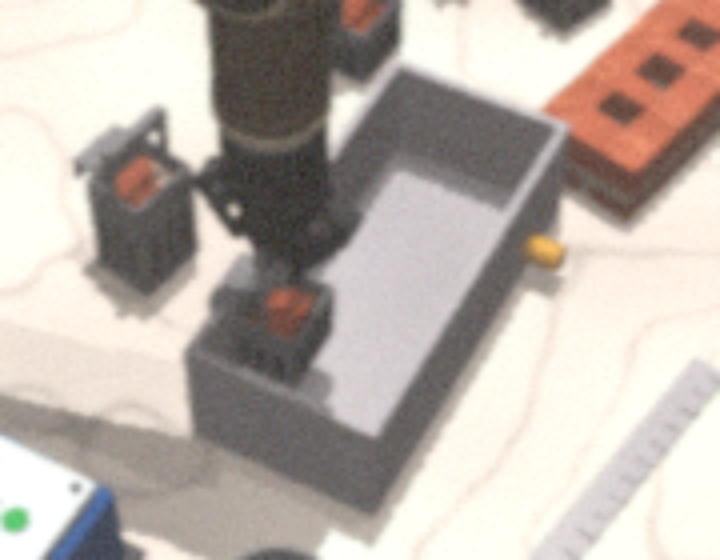

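>>> send_rows([
  [0,0,-0.003,0,-1],
  [0,0,0,0,-0.6],
  [0,0,0,0,-0.2],
  [0,0,0,0,0],
  [0,0,0.03,0,0],
  [0,0,0.045,0,0],
  [0,0,0.045,0,0],
  [0,0,0.01,0,0.2],
])

```text
clock: 12.1
tool_pos: [0.6089, -0.0892, 0.2736]
orientation: [0.004, 0.997, 0.076, 0.006]
contact_force: [-0.0, -1.0, -0.0]
gripper_width: 0.599
```

```bash
python3 - <<'E'
from h import *
s=st()
for n in ['top','scene']:
    d=avg(n,3); P=cloud(d); save(d,n+'6.png')
    for k,b in {'A':(.609,-.09,.16),**B}.items():
        try: print(k,*rectbar(P,b,.045,b[2]-.014,b[2]+.012))
        except Exception as e: print(k,'none')
    c=d['img'][150:290,240:420,::-1]; cv2.imwrite(f'pics/c8{n}.png',cv2.resize(cv2.convertScaleAbs(c,alpha=1.8),None,fx=4,fy=4))
E
```

```text
12.1 pos [ 0.6089 -0.0892  0.2736] yaw 8.71 F [-0. -1. -0.] T [0.03 0.04 0.  ] w 50.9
A 53 [ 0.6106 -0.0734  0.1531] yaw 5.4 c [ 0.6117 -0.0751] [0.011 0.036]
sA 0 [nan nan nan] yaw nan c [0. 0.] [0. 0.]
sB 90 [0.433  0.2403 0.1077] yaw 4.2 c [0.4331 0.2405] [0.01  0.063]
sC 92 [0.5514 0.4067 0.1073] yaw -11.9 c [0.5517 0.4072] [0.064 0.01 ]
dA 98 [ 0.4354 -0.0548  0.158 ] yaw -1.4 c [ 0.4352 -0.0543] [0.062 0.01 ]
dB 108 [0.4288 0.3881 0.1572] yaw 19.5 c [0.4292 0.3888] [0.011 0.064]
A 83 [ 0.6158 -0.0897  0.1538] yaw 7.5 c [ 0.6154 -0.0875] [0.011 0.063]
sA 0 [nan nan nan] yaw nan c [0. 0.] [0. 0.]
sB 65 [0.4351 0.2408 0.1063] yaw 4.5 c [0.4341 0.2433] [0.013 0.068]
sC 69 [0.5535 0.4061 0.1067] yaw -12.4 c [0.5524 0.4082] [0.065 0.014]
dA 92 [ 0.4369 -0.0553  0.1564] yaw -1.9 c [ 0.4367 -0.0528] [0.066 0.014]
dB 50 [0.4318 0.3866 0.1578] yaw 19.0 c [0.4302 0.3922] [0.011 0.067]h.py:16: RuntimeWarning: Mean of empty slice.
  q=P[m]; a=cv2.minAreaRect(q[:,:2].astype(np.float32)); mu=q.mean(0)
  ret = um.true_divide(
  avg = a.mean(axis, **keepdims_kw)
h.py:17: RuntimeWarning: Degrees of freedom <= 0 for slice
  e,v=np.linalg.eigh(np.cov(q[:,:2].T)); ax=v[:,1]; ax=ax*np.sign(ax[1])
  c *= np.true_divide(1, fact)
  c *= np.true_divide(1, fact)
```

View pics/c8scene.png

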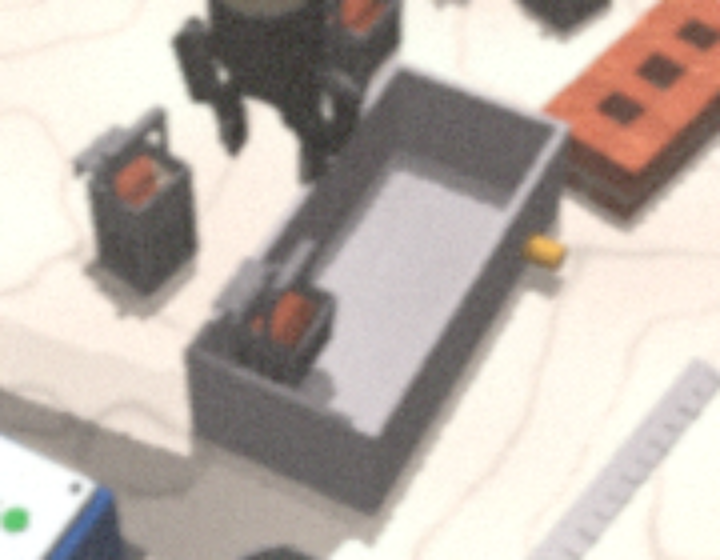

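```bash
cat >>h.py <<'E'
TANK=((.6288,.0125),8.25)
def tl(P):
    a=np.radians(TANK[1]); dx=P[...,0]-TANK[0][0]; dy=P[...,1]-TANK[0][1]
    return np.stack([dx*np.cos(a)+dy*np.sin(a),-dx*np.sin(a)+dy*np.cos(a),P[...,2]],-1)
E
python3 - <<'E'
from h import *
d=avg('scene',10); L=tl(cloud(d))
m=(L[...,0]>-.08)&(L[...,0]<.01)&(abs(L[...,1]+.098)<.04)&(L[...,2]>.05)
q=L[m]
for zl in np.arange(.05,.17,.01):
    k=q[(q[:,2]>zl)&(q[:,2]<zl+.01)]
    if len(k)>3: print(round(zl,2),len(k),np.percentile(k[:,0],[2,50,90,98]).round(4),np.percentile(k[:,1],[2,50,98]).round(3))
# bar & face line
k=q[(q[:,2]>.148)]; print('bar',k.mean(0))
f=q[(q[:,2]<.11)&(abs(q[:,1]+.098)<.027)&(q[:,0]>-.02)]; print(len(f)); A=np.c_[f[:,1],f[:,2],np.ones(len(f))]; print(np.linalg.lstsq(A,f[:,0],rcond=None)[0])
E
```

```text
0.05 32 [-0.0712 -0.0203 -0.0101 -0.0096] [-0.129 -0.127 -0.071]
0.06 50 [-0.0719 -0.0305 -0.0093 -0.0089] [-0.13  -0.128 -0.069]
0.07 66 [-0.0718 -0.0266 -0.0084 -0.0081] [-0.137 -0.127 -0.067]
0.08 91 [-0.0719 -0.0284 -0.0075 -0.0071] [-0.133 -0.113 -0.066]
0.09 186 [-0.0717 -0.0306 -0.0147 -0.0062] [-0.129 -0.101 -0.067]
0.1 134 [-0.0777 -0.0515 -0.0073 -0.0056] [-0.135 -0.109 -0.062]
0.11 106 [-0.0789 -0.0694 -0.0342 -0.0292] [-0.128 -0.099 -0.068]
0.12 10 [-0.0335 -0.0296 -0.0276 -0.0274] [-0.128 -0.127 -0.066]
0.13 6 [-0.0334 -0.0297 -0.0265 -0.0264] [-0.129 -0.128 -0.074]
0.14 19 [-0.0329 -0.0245 -0.0239 -0.0237] [-0.129 -0.114 -0.068]
0.15 72 [-0.033  -0.0277 -0.0238 -0.0232] [-0.128 -0.099 -0.066]
bar [-0.02489567 -0.10841871  0.52376729]
109
[-0.04021371  0.02309042 -0.01669209]
```

>>> send_rows([
  [-0.03,0.055,0,0,0.2],
  [-0.03,0.055,0,0,0.2],
  [-0.03,0.055,0,0,0.2],
  [-0.03,0.055,0,-1,0.2],
  [-0.03,0.055,-0.01,-1,0.2],
  [-0.025,0.05,-0.03,-2,0.2],
  [0,0,-0.05,0,0.2],
  [0,0,0,0,0.2],
])

```text
clock: 13.9
tool_pos: [0.4306, 0.2368, 0.1817]
orientation: [0.002, 0.999, 0.039, 0.007]
contact_force: [-0.6, 0.1, 0.3]
gripper_width: 0.602
```

```bash
python3 - <<'E'
from h import *
s=st()
E
```

```text
13.9 pos [0.4306 0.2368 0.1817] yaw 4.45 F [-0.6  0.1  0.3] T [-0.05  0.02  0.05] w 51.2
```

>>> send_rows([
  [0.003,0.0035,-0.04,0,0.2],
  [0,0,-0.035,0,0.2],
  [0,0,-0.018,0,0.2],
  [0,0,0,0,0.2],
])

```text
clock: 14.4
tool_pos: [0.4396, 0.2412, 0.0934]
orientation: [0.001, 0.999, 0.037, 0.012]
contact_force: [0.4, -0.5, 0.8]
gripper_width: 0.604
```

```bash
python3 - <<'E'
from h import *
s=st()
E
```

```text
14.4 pos [0.4396 0.2412 0.0934] yaw 4.19 F [ 0.4 -0.5  0.8] T [ 0.05 -0.01  0.01] w 51.4
```

Drifted +5 mm in x; correct, then close.

>>> send_rows([
  [-0.005,0,-0.006,0,0.2],
  [0,0,0,0,-0.4],
  [0,0,0,0,-1],
  [0,0,0,0,-1],
  [0,0,0,0,-1],
  [0,0,0,0,-1],
])

```text
clock: 15.15
tool_pos: [0.4363, 0.2416, 0.0906]
orientation: [0.0, 0.999, 0.036, 0.014]
contact_force: [-0.7, 0.5, -1.3]
gripper_width: 0.101
```

```bash
python3 - <<'E'
from h import *
s=st()
E
```

```text
15.15 pos [0.4363 0.2416 0.0906] yaw 4.11 F [-0.7  0.5 -1.3] T [ 0.    0.01 -0.08] w 8.6
```

>>> send_rows([
  [0,0,0.04,0,-1],
  [0,0,0.045,1,-1],
  [0,0,0.045,1,-1],
  [0.01,-0.02,0.02,1,-1],
  [0.03,-0.045,0,1,-1],
  [0.04,-0.05,0,0,-1],
  [0.04,-0.05,0,0,-1],
  [0.035,-0.045,0,0,-1],
  [0,-0.02,0,0,-1],
  [0,0,0,0,-1],
])

```text
clock: 16.4
tool_pos: [0.5911, 0.0054, 0.2441]
orientation: [0.0, 0.997, 0.074, 0.013]
contact_force: [-0.1, 1.1, -1.7]
gripper_width: 0.1
```

```bash
python3 - <<'E'
from h import *
s=st(); print(loc(s['tool_pos'],*TANK))
E
```

```text
16.4 pos [0.5911 0.0054 0.2441] yaw 8.5 F [-0.1  1.1 -1.7] T [0.05 0.07 0.01] w 8.5
[-0.0384 -0.0016]
```

>>> send_rows([
  [0.006,0.002,-0.03,0,-1],
  [0,0,-0.025,0,-1],
  [0,0,0,0,-1],
])

```text
clock: 16.77
tool_pos: [0.5963, 0.0118, 0.1884]
orientation: [-0.001, 0.997, 0.076, 0.013]
contact_force: [-1.0, 0.5, -2.5]
gripper_width: 0.104
```

```bash
python3 - <<'E'
from h import *
s=st(); print(loc(s['tool_pos'],*TANK))
E
```

```text
16.775 pos [0.5963 0.0118 0.1884] yaw 8.71 F [-1.   0.5 -2.5] T [-0.01  0.05 -0.02] w 8.8
[-0.0323  0.004 ]
```

>>> send_rows([
  [-0.003,-0.0005,0,0,-1],
  [0,0,0,0,-1],
])

```text
clock: 17.02
tool_pos: [0.5935, 0.0134, 0.1904]
orientation: [-0.001, 0.997, 0.077, 0.014]
contact_force: [-0.5, 0.0, -2.0]
gripper_width: 0.1
```

```bash
python3 - <<'E'
from h import *
s=st(); print(loc(s['tool_pos'],*TANK))
E
```

```text
17.025 pos [0.5935 0.0134 0.1904] yaw 8.84 F [-0.5  0.  -2. ] T [-0.06  0.03  0.04] w 8.5
[-0.0348  0.0059]
```

>>> send_rows([
  [-0.003,-0.002,0,0,-1],
  [0,0,0,0,-1],
])

```text
clock: 17.27
tool_pos: [0.5908, 0.0115, 0.192]
orientation: [-0.001, 0.997, 0.077, 0.016]
contact_force: [0.5, -1.1, -1.3]
gripper_width: 0.1
```

```bash
python3 - <<'E'
from h import *
s=st(); print(loc(s['tool_pos'],*TANK))
E
```

```text
17.275 pos [0.5908 0.0115 0.192 ] yaw 8.85 F [ 0.5 -1.1 -1.3] T [0.01 0.01 0.03] w 8.5
[-0.0377  0.0045]
```

>>> send_rows([
  [0.002,0,-0.003,0,-1],
  [0,0,-0.015,0,-1],
  [0,0,-0.014,0,-1],
  [0,0,0,0,-1],
])

```text
clock: 17.77
tool_pos: [0.5926, 0.011, 0.1571]
orientation: [-0.001, 0.997, 0.077, 0.015]
contact_force: [0.2, 0.5, -1.7]
gripper_width: 0.098
```

```bash
python3 - <<'E'
from h import *
s=st(); print(loc(s['tool_pos'],*TANK))
E
```

```text
17.775 pos [0.5926 0.011  0.1571] yaw 8.81 F [ 0.2  0.5 -1.7] T [-0.    0.04 -0.  ] w 8.3
[-0.036   0.0037]
```

>>> send_rows([
  [0,0,-0.007,0,-1],
  [0,0,-0.005,0,-1],
  [0,0,-0.003,0,-1],
  [0,0,0,0,-1],
])

```text
clock: 18.27
tool_pos: [0.5928, 0.0112, 0.1411]
orientation: [-0.001, 0.997, 0.077, 0.015]
contact_force: [-0.1, 0.8, -1.9]
gripper_width: 0.101
```

```bash
python3 - <<'E'
from h import *
s=st(); print(loc(s['tool_pos'],*TANK))
E
```

```text
18.275 pos [0.5928 0.0112 0.1411] yaw 8.82 F [-0.1  0.8 -1.9] T [0.03 0.07 0.05] w 8.6
[-0.0358  0.0039]
```

>>> send_rows([
  [0,0,-0.004,0,-1],
  [0,0,-0.001,0,-1],
  [0,0,0,0,-0.6],
  [0,0,0,0,-0.2],
  [0,0,0,0,0],
  [0,0,0.03,0,0],
  [0,0,0.045,0,0],
  [0,0,0.045,0,0],
  [0,0,0.015,0,0.2],
])

```text
clock: 19.4
tool_pos: [0.5944, 0.0117, 0.2768]
orientation: [-0.001, 0.997, 0.077, 0.017]
contact_force: [-0.1, 0.6, 0.1]
gripper_width: 0.594
```

```bash
cat >> h.py <<'E'
def hung(L,y):
    q=L[(L[...,0]>-.08)&(L[...,0]<.01)&(abs(L[...,1]-y)<.04)&(L[...,2]>.05)&(L[...,2]<.175)]
    for zl in (.05,.07,.09,.11,.14,.15):
        k=q[(q[:,2]>zl)&(q[:,2]<zl+.01)]
        if len(k)>3: print(y,round(zl,2),len(k),np.percentile(k[:,0],[2,50,98]).round(4),np.percentile(k[:,1],[2,50,98]).round(3),k[:,2].max().round(4))
E
python3 - <<'E'
from h import *
s=st()
for n in ['top','scene']:
    d=avg(n,5); P=cloud(d); save(d,n+'7.png')
    for k in ('sC','dA','dB'): b=B[k]; print(k,*rectbar(P,b,.06,b[2]-.014,b[2]+.012))
L=tl(P); hung(L,-.098); hung(L,.004)
c=d['img'][100:290,220:440,::-1]; cv2.imwrite(f'pics/c9.png',cv2.resize(cv2.convertScaleAbs(c,alpha=1.8),None,fx=3.5,fy=3))
E
```

```text
19.4 pos [0.5944 0.0117 0.2768] yaw 8.83 F [-0.1  0.6  0.1] T [-0.01  0.06 -0.03] w 50.5
sC 93 [0.5513 0.4063 0.1072] yaw -11.8 c [0.5518 0.4074] [0.065 0.01 ]
dA 0 [nan nan nan] yaw nan c [0. 0.] [0. 0.]
dB 109 [0.4288 0.388  0.1572] yaw 19.4 c [0.429 0.389] [0.01  0.064]
sC 71 [0.5532 0.406  0.1059] yaw -12.3 c [0.5525 0.4095] [0.067 0.013]
dA 93 [ 0.4374 -0.0547  0.1568] yaw -3.1 c [ 0.4366 -0.0526] [0.065 0.013]
dB 51 [0.4318 0.3863 0.1573] yaw 18.9 c [0.4294 0.3908] [0.01  0.069]
-0.098 0.05 31 [-0.0718 -0.0217 -0.0096] [-0.13  -0.127 -0.071] 0.0598
-0.098 0.07 67 [-0.0725 -0.0287 -0.0074] [-0.134 -0.127 -0.069] 0.0798
-0.098 0.09 193 [-0.0719 -0.0302 -0.0064] [-0.13  -0.1   -0.067] 0.1
-0.098 0.11 101 [-0.0797 -0.0698 -0.029 ] [-0.129 -0.098 -0.064] 0.1189
-0.098 0.14 17 [-0.0329 -0.0247 -0.0236] [-0.13  -0.114 -0.067] 0.1492
-0.098 0.15 74 [-0.0333 -0.0273 -0.0231] [-0.129 -0.1   -0.066] 0.1581
0.004 0.05 32 [-0.0482 -0.0189 -0.0098] [-0.028 -0.026  0.03 ] 0.0597
0.004 0.07 58 [-0.0723 -0.0215 -0.0075] [-0.028 -0.015  0.034] 0.08
0.004 0.09 164 [-0.0717 -0.0293 -0.0065] [-0.028  0.002  0.036] 0.0999
0.004 0.11 87 [-0.0791 -0.0689 -0.0296] [-0.028  0.005  0.035] 0.1192
0.004 0.14 14 [-0.0322 -0.0248 -0.024 ] [-0.026 -0.005  0.032] 0.1496
0.004 0.15 65 [-0.0336 -0.0282 -0.0228] [-0.026  0.003  0.037] 0.158h.py:16: RuntimeWarning: Mean of empty slice.
  q=P[m]; a=cv2.minAreaRect(q[:,:2].astype(np.float32)); mu=q.mean(0)
  ret = um.true_divide(
  avg = a.mean(axis, **keepdims_kw)
h.py:17: RuntimeWarning: Degrees of freedom <= 0 for slice
  e,v=np.linalg.eigh(np.cov(q[:,:2].T)); ax=v[:,1]; ax=ax*np.sign(ax[1])
  c *= np.true_divide(1, fact)
  c *= np.true_divide(1, fact)
```

View pics/c9.png

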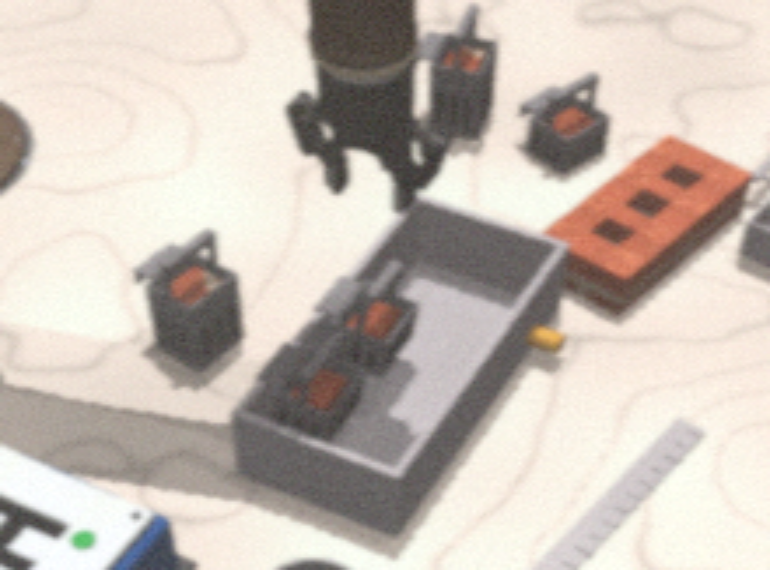

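>>> send_rows([
  [-0.006,0.056,0,-3,0.2],
  [-0.006,0.056,0,-3,0.2],
  [-0.006,0.056,0,-3,0.2],
  [-0.006,0.056,0,-3,0.2],
  [-0.006,0.056,0,-3,0.2],
  [-0.006,0.056,0,-3,0.2],
  [-0.004,0.056,0,-3,0.2],
  [0,0,-0.04,0,0.2],
  [0,0,-0.04,0,0.2],
  [0,0,0,0,0.2],
])

```text
clock: 21.15
tool_pos: [0.5481, 0.4142, 0.1858]
orientation: [0.002, 0.993, -0.114, 0.011]
contact_force: [-1.0, 0.1, -0.2]
gripper_width: 0.597
```

```bash
python3 - <<'E'
from h import *
s=st()
E
```

```text
21.15 pos [0.5481 0.4142 0.1858] yaw -13.11 F [-1.   0.1 -0.2] T [ 0.01 -0.01  0.01] w 50.7
```

>>> send_rows([
  [0.003,-0.007,-0.04,1,0.2],
  [0,0,-0.035,0,0.2],
  [0,0,-0.015,0,0.2],
  [0,0,0,0,0.2],
])

```text
clock: 21.65
tool_pos: [0.5548, 0.4083, 0.1004]
orientation: [-0.001, 0.994, -0.106, 0.014]
contact_force: [0.9, 0.1, 0.4]
gripper_width: 0.602
```

```bash
python3 - <<'E'
from h import *
s=st()
d=cam('scene');save(d,'scene8.png'); c=d['img'][80:200,310:470,::-1]; cv2.imwrite(f'pics/c10.png',cv2.resize(cv2.convertScaleAbs(c,alpha=1.8),None,fx=4,fy=4))
E
```

```text
21.65 pos [0.5548 0.4083 0.1004] yaw -12.23 F [0.9 0.1 0.4] T [0.05 0.01 0.  ] w 51.2
```

View pics/c10.png

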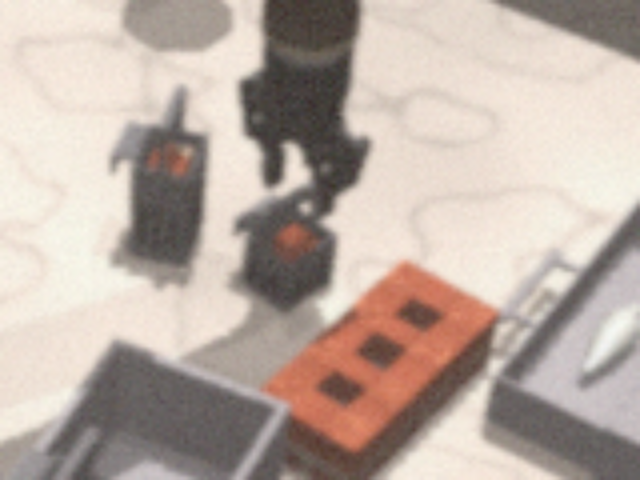

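```bash
python3 - <<'E'
from h import *
d=avg('scene',5); P=cloud(d)
m=(abs(P[...,0]-.55)<.07)&(abs(P[...,1]-.407)<.07)&(P[...,2]>.012)&(P[...,2]<.058); q=P[m]
print(len(q),cv2.minAreaRect(q[:,:2].astype(np.float32)))
d0=dict(np.load('scene1.npz')); P=cloud(d0)
m=(abs(P[...,0]-.55)<.07)&(abs(P[...,1]-.407)<.07)&(P[...,2]>.012)&(P[...,2]<.058); q=P[m]
print(len(q),cv2.minAreaRect(q[:,:2].astype(np.float32)))
print(np.abs(d['img'].astype(int)-d0['img'])[135:160,365:395].mean())
cc=np.hstack([x['img'][110:170,350:420,::-1] for x in (d0,d)]); cv2.imwrite('pics/c11.png',cv2.resize(cv2.convertScaleAbs(cc,alpha=1.8),None,fx=5,fy=5))
E
```

```text
347 ((0.5442939400672913, 0.40997177362442017), (0.06861366331577301, 0.07816377282142639), 75.75364685058594)
353 ((0.5448148846626282, 0.4113413095474243), (0.07129232585430145, 0.07711289077997208), 74.29845428466797)
6.584
```

View pics/c11.png

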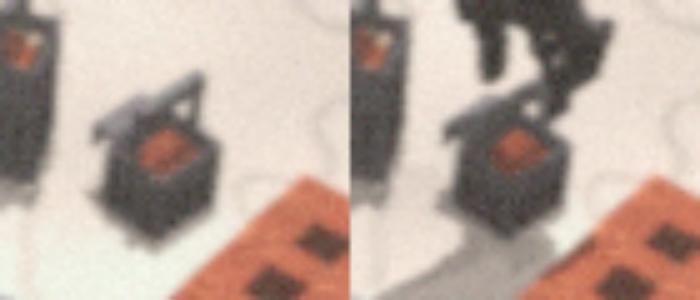

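>>> send_rows([
  [-0.003,-0.001,-0.012,0,0.2],
  [0,0,0,0,-0.4],
  [0,0,0,0,-1],
  [0,0,0,0,-1],
  [0,0,0,0,-1],
  [0,0,0,0,-1],
])

```text
clock: 22.7
tool_pos: [0.5516, 0.408, 0.0893]
orientation: [-0.001, 0.994, -0.106, 0.015]
contact_force: [-0.4, -0.4, 0.3]
gripper_width: 0.102
```

```bash
python3 - <<'E'
from h import *
s=st()
E
```

```text
22.7 pos [0.5516 0.408  0.0893] yaw -12.19 F [-0.4 -0.4  0.3] T [-0.04  0.1   0.  ] w 8.6
```

>>> send_rows([
  [0,0,0.04,0,-1],
  [0,0,0.045,3,-1],
  [0,0,0.045,3,-1],
  [0.005,-0.03,0.03,3,-1],
  [0.005,-0.055,0,3,-1],
  [0.005,-0.055,0,3,-1],
  [0.005,-0.055,0,3,-1],
  [0.005,-0.055,0,2.5,-1],
  [0.004,-0.05,0,0,-1],
  [0,0,0,0,-1],
])

```text
clock: 23.95
tool_pos: [0.5765, 0.0969, 0.2498]
orientation: [-0.001, 0.997, 0.079, 0.012]
contact_force: [0.5, 1.0, -3.0]
gripper_width: 0.103
```

```bash
python3 - <<'E'
from h import *
s=st(); print(loc(s['tool_pos'],*TANK))
E
```

```text
23.95 pos [0.5765 0.0969 0.2498] yaw 9.11 F [ 0.5  1.  -3. ] T [ 0.05  0.05 -0.  ] w 8.7
[-0.0397  0.091 ]
```

>>> send_rows([
  [0.004,0.006,-0.03,-0.5,-1],
  [0,0,-0.029,0,-1],
  [0,0,0,0,-1],
])

```text
clock: 24.32
tool_pos: [0.5803, 0.1033, 0.1897]
orientation: [-0.002, 0.997, 0.074, 0.012]
contact_force: [-0.2, 0.5, -1.8]
gripper_width: 0.104
```

```bash
python3 - <<'E'
from h import *
s=st(); print(loc(s['tool_pos'],*TANK))
E
```

```text
24.325 pos [0.5803 0.1033 0.1897] yaw 8.51 F [-0.2  0.5 -1.8] T [ 0.03  0.01 -0.01] w 8.8
[-0.035   0.0968]
```

No contact; it is at the target offset. Lower on.

>>> send_rows([
  [-0.0005,0,-0.015,0,-1],
  [0,0,-0.015,0,-1],
  [0,0,-0.004,0,-1],
  [0,0,0,0,-1],
])

```text
clock: 24.82
tool_pos: [0.5805, 0.105, 0.1557]
orientation: [-0.002, 0.997, 0.075, 0.014]
contact_force: [-0.2, 0.0, -2.2]
gripper_width: 0.104
```

```bash
python3 - <<'E'
from h import *
s=st(); print(loc(s['tool_pos'],*TANK))
E
```

```text
24.825 pos [0.5805 0.105  0.1557] yaw 8.6 F [-0.2  0.  -2.2] T [ 0.03  0.1  -0.03] w 8.8
[-0.0345  0.0984]
```

>>> send_rows([
  [-0.001,0,-0.007,0,-1],
  [0,0,-0.005,0,-1],
  [0,0,-0.003,0,-1],
  [0,0,0,0,-1],
])

```text
clock: 25.32
tool_pos: [0.58, 0.105, 0.1405]
orientation: [-0.002, 0.997, 0.075, 0.014]
contact_force: [-0.5, 0.1, -2.7]
gripper_width: 0.101
```

```bash
python3 - <<'E'
from h import *
s=st(); print(loc(s['tool_pos'],*TANK))
E
```

```text
25.325 pos [0.58   0.105  0.1405] yaw 8.59 F [-0.5  0.1 -2.7] T [0.01 0.03 0.05] w 8.6
[-0.0351  0.0986]
```

>>> send_rows([
  [0,0,-0.004,0,-1],
  [0,0,-0.001,0,-1],
  [0,0,0,0,-0.6],
  [0,0,0,0,-0.2],
  [0,0,0,0,0],
  [0,0,0.03,0,0],
  [0,0,0.045,0,0],
  [0,0,0.045,0,0],
  [0,0,0.015,0,0.2],
])

```text
clock: 26.45
tool_pos: [0.5812, 0.1055, 0.2754]
orientation: [-0.002, 0.997, 0.075, 0.016]
contact_force: [0.3, 0.6, -0.4]
gripper_width: 0.601
```

```bash
python3 - <<'E'
from h import *
s=st()
d=avg('scene',5); P=cloud(d); save(d,'scene9.png')
L=tl(P); [hung(L,y) for y in (-.098,.004,.098)]
e=cam('top'); save(e,'top9.png')
c=d['img'][100:290,220:440,::-1]; cv2.imwrite(f'pics/c12.png',cv2.resize(cv2.convertScaleAbs(c,alpha=1.8),None,fx=3.5,fy=3))
E
```

```text
26.45 pos [0.5812 0.1055 0.2754] yaw 8.59 F [ 0.3  0.6 -0.4] T [0.04 0.03 0.01] w 51.1
-0.098 0.05 27 [-0.0719 -0.0222 -0.0094] [-0.13  -0.124 -0.071] 0.0598
-0.098 0.07 74 [-0.072  -0.0286 -0.0076] [-0.133 -0.127 -0.069] 0.08
-0.098 0.09 204 [-0.0715 -0.0299 -0.006 ] [-0.13  -0.101 -0.067] 0.0999
-0.098 0.11 102 [-0.0796 -0.0692 -0.0287] [-0.128 -0.098 -0.064] 0.12
-0.098 0.14 17 [-0.0323 -0.0247 -0.0234] [-0.129 -0.114 -0.065] 0.1497
-0.098 0.15 73 [-0.033  -0.0278 -0.0233] [-0.129 -0.097 -0.068] 0.1588
0.004 0.05 33 [-0.0583 -0.017  -0.0097] [-0.029 -0.026  0.024] 0.06
0.004 0.07 60 [-0.0723 -0.0234 -0.0079] [-0.033 -0.025  0.034] 0.0793
0.004 0.09 166 [-0.0716 -0.029  -0.0064] [-0.028  0.001  0.036] 0.1
0.004 0.11 91 [-0.0798 -0.0697 -0.0293] [-0.028  0.004  0.035] 0.1198
0.004 0.14 16 [-0.0322 -0.0249 -0.0241] [-0.027 -0.014  0.03 ] 0.1492
0.004 0.15 65 [-0.0332 -0.0279 -0.0233] [-0.027  0.004  0.036] 0.1579
0.098 0.05 18 [-0.0214 -0.0111 -0.0098] [0.068 0.077 0.128] 0.0592
0.098 0.07 47 [-0.0723 -0.0202 -0.0079] [0.065 0.071 0.129] 0.0795
0.098 0.09 157 [-0.0717 -0.0293 -0.0065] [0.066 0.097 0.131] 0.0999
0.098 0.11 80 [-0.0797 -0.0697 -0.03  ] [0.068 0.096 0.13 ] 0.1195
0.098 0.14 18 [-0.034  -0.0252 -0.0243] [0.068 0.079 0.128] 0.1496
0.098 0.15 58 [-0.0335 -0.0284 -0.0235] [0.069 0.1   0.131] 0.159
```

View pics/c12.png

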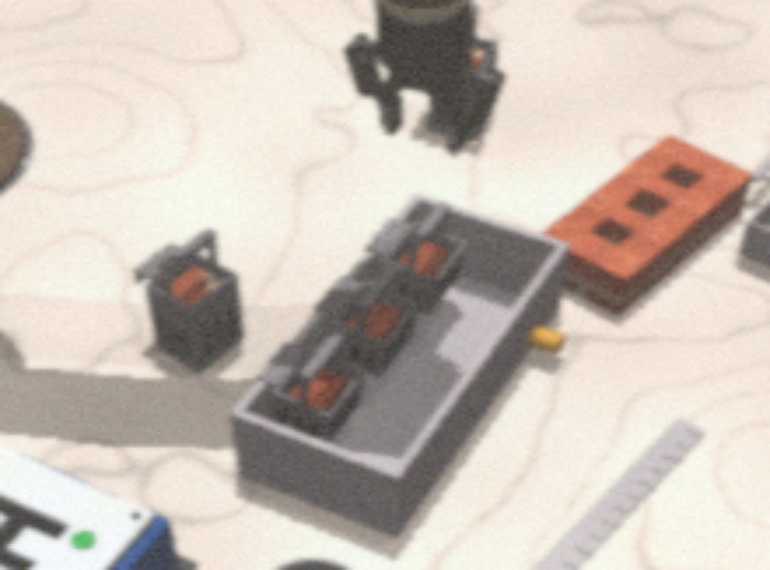

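View pics/top9.png

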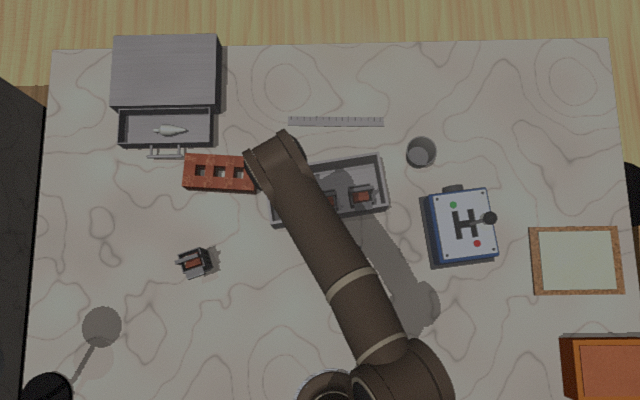

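>>> send_rows([
  [-0.006,-0.058,0.003,0,0.5],
  [-0.006,-0.058,0.003,0,0.5],
  [-0.006,-0.058,0.002,0,0.5],
  [-0.006,-0.058,0,0,0.5],
  [-0.006,-0.058,0,0,0.8],
  [-0.006,-0.058,0,0,0.8],
  [-0.006,-0.058,0,0,0.8],
  [-0.006,-0.058,0,0,0.8],
  [-0.006,-0.058,0,0,0.8],
  [0,0,0,0,0.8],
])

```text
clock: 28.0
tool_pos: [0.514, -0.432, 0.2625]
orientation: [-0.008, 0.997, 0.077, 0.003]
contact_force: [0.1, 0.7, 0.3]
gripper_width: 0.899
```

```bash
python3 - <<'E'
from h import *
s=st(); print(loc(s['tool_pos'],*GATE))
d=avg('scene',4); P=cloud(d); L=tl(P); [hung(L,y) for y in (-.098,.004,.098)]
e=avg('top',4); save(e,'top10.png'); save(d,'scene10.png')
for n,P in (('s',P),('t',cloud(e))):
    for k in ('dA','dB'): b=B[k]; print(n,k,*rectbar(P,b,.06,b[2]-.014,b[2]+.012))
c=d['img'][100:290,220:440,::-1]; cv2.imwrite(f'pics/c13.png',cv2.resize(cv2.convertScaleAbs(c,alpha=1.8),None,fx=3.5,fy=3))
E
```

```text
28.0 pos [ 0.514  -0.432   0.2625] yaw 8.83 F [0.1 0.7 0.3] T [ 0.02 -0.01  0.01] w 76.4
[-0.0105 -0.0546]
-0.098 0.05 35 [-0.0721 -0.0261 -0.0095] [-0.129 -0.127 -0.067] 0.0599
-0.098 0.07 66 [-0.072  -0.0308 -0.0077] [-0.132 -0.127 -0.068] 0.0798
-0.098 0.09 190 [-0.0717 -0.0306 -0.0062] [-0.13  -0.103 -0.067] 0.0999
-0.098 0.11 103 [-0.0796 -0.0705 -0.0285] [-0.134 -0.098 -0.064] 0.1197
-0.098 0.14 19 [-0.0322 -0.0249 -0.0234] [-0.13  -0.114 -0.068] 0.1493
-0.098 0.15 72 [-0.0332 -0.0275 -0.0231] [-0.128 -0.098 -0.066] 0.1584
0.004 0.05 28 [-0.0488 -0.0181 -0.0101] [-0.028 -0.026  0.027] 0.0587
0.004 0.07 58 [-0.0727 -0.0236 -0.0081] [-0.032 -0.02   0.037] 0.0799
0.004 0.09 165 [-0.072  -0.0295 -0.0061] [-0.028  0.     0.035] 0.0999
0.004 0.11 91 [-0.0793 -0.0696 -0.0288] [-0.028  0.003  0.036] 0.1198
0.004 0.14 16 [-0.0317 -0.025  -0.0237] [-0.028 -0.014  0.031] 0.1494
0.004 0.15 65 [-0.0329 -0.028  -0.0234] [-0.027  0.004  0.036] 0.1584
0.098 0.05 15 [-0.0219 -0.0114 -0.0104] [0.068 0.077 0.126] 0.0595
0.098 0.07 53 [-0.072  -0.0197 -0.0082] [0.065 0.071 0.13 ] 0.0798
0.098 0.09 157 [-0.0718 -0.0284 -0.0061] [0.066 0.1   0.131] 0.0999
0.098 0.11 83 [-0.0788 -0.0696 -0.0289] [0.065 0.099 0.13 ] 0.12
0.098 0.14 17 [-0.0338 -0.025  -0.0237] [0.067 0.079 0.127] 0.15
0.098 0.15 59 [-0.0338 -0.0287 -0.0232] [0.069 0.099 0.132] 0.1596
s dA 96 [ 0.4374 -0.0551  0.1564] yaw -3.3 c [ 0.436  -0.0537] [0.063 0.013]
s dB 50 [0.4315 0.3871 0.1573] yaw 19.4 c [0.4299 0.389 ] [0.012 0.068]
t dA 97 [ 0.4354 -0.0546  0.1583] yaw -1.2 c [ 0.4348 -0.0544] [0.062 0.01 ]
t dB 108 [0.4289 0.3879 0.1571] yaw 19.3 c [0.4289 0.389 ] [0.01  0.065]
```

View pics/c13.png

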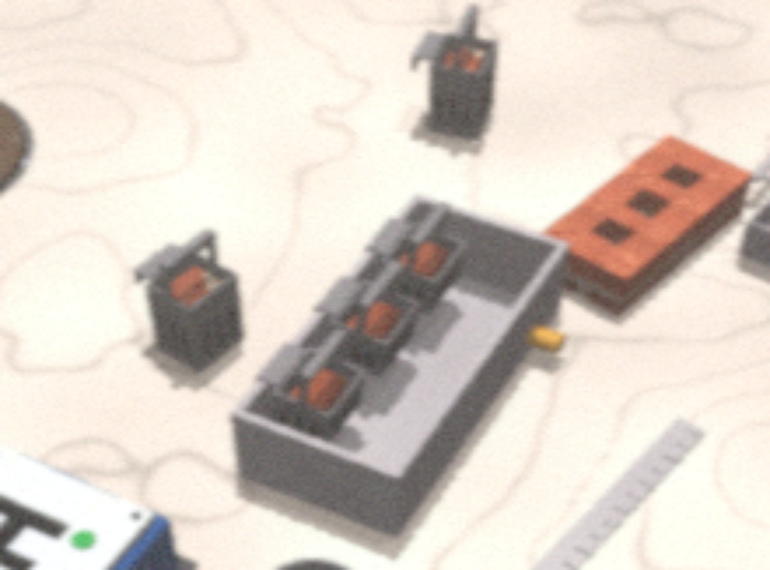

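View pics/top10.png

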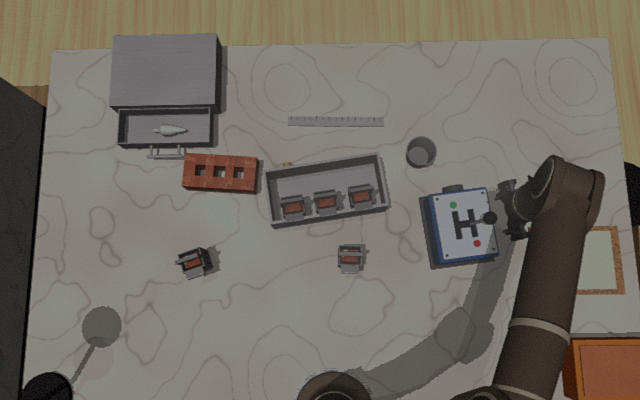

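>>> send_rows([
  [0.006,0.009,-0.015,-2,0.9],
  [0.002,0.002,-0.015,0,0.9],
  [0,0,0,0,0.9],
])

```text
clock: 28.78
tool_pos: [0.5268, -0.4123, 0.2362]
orientation: [-0.006, 0.998, 0.066, 0.005]
contact_force: [-0.2, -0.1, -0.4]
gripper_width: 0.948
```

```bash
python3 - <<'E'
from h import *
s=st()
E
```

```text
28.775 pos [ 0.5268 -0.4123  0.2362] yaw 7.57 F [-0.2 -0.1 -0.4] T [-0.03  0.04 -0.  ] w 80.6
```

>>> send_rows([
  [-0.006,-0.009,-0.015,0,0.9],
  [0,0,-0.02,0,0.9],
  [0,0,-0.015,0,0.9],
  [0,0,0,0,0.9],
])

```text
clock: 29.28
tool_pos: [0.5191, -0.4232, 0.1823]
orientation: [-0.006, 0.998, 0.066, 0.005]
contact_force: [-0.7, 0.5, 0.9]
gripper_width: 0.954
```

```bash
python3 - <<'E'
from h import *
s=st()
E
```

```text
29.275 pos [ 0.5191 -0.4232  0.1823] yaw 7.52 F [-0.7  0.5  0.9] T [-0.04  0.05  0.02] w 81.1
```

>>> send_rows([
  [0.002,0.002,-0.007,0,0.9],
  [0,0,0,0,-0.2],
  [0,0,0,0,-1],
  [0,0,0,0,-1],
  [0,0,0,0,-1],
])

```text
clock: 29.9
tool_pos: [0.5224, -0.4208, 0.1763]
orientation: [-0.006, 0.998, 0.066, 0.006]
contact_force: [0.1, 1.3, -2.9]
gripper_width: 0.388
```

```bash
python3 - <<'E'
from h import *
s=st();print(loc(s['tool_pos'],*GATE))
E
```

```text
29.9 pos [ 0.5224 -0.4208  0.1763] yaw 7.57 F [ 0.1  1.3 -2.9] T [0.11 0.09 0.01] w 32.9
[-0.0009 -0.0445]
```

>>> send_rows([
  [-0.0015,0.0127,0.003,0,-1],
  [-0.0015,0.0127,0.002,0,-1],
  [-0.0015,0.0127,0.001,0,-1],
  [-0.0015,0.0127,0,0,-1],
])

```text
clock: 30.4
tool_pos: [0.5158, -0.3688, 0.1826]
orientation: [-0.004, 0.998, 0.065, 0.006]
contact_force: [1.8, -2.9, -2.5]
gripper_width: 0.391
```

```bash
python3 - <<'E'
from h import *
s=st();print(loc(s['tool_pos'],*GATE))
E
```

```text
30.4 pos [ 0.5158 -0.3688  0.1826] yaw 7.48 F [ 1.8 -2.9 -2.5] T [-0.79 -0.43 -0.01] w 33.3
[-0.0013  0.0079]
```

>>> send_rows([
  [-0.001,0.0127,-0.001,0,-1],
  [-0.001,0.0127,-0.002,0,-1],
  [-0.001,0.011,-0.003,0,-1],
  [0,0,0,0,-1],
])

```text
clock: 30.9
tool_pos: [0.5123, -0.3285, 0.1773]
orientation: [-0.004, 0.998, 0.066, 0.006]
contact_force: [-0.7, -1.5, -1.5]
gripper_width: 0.394
```

```bash
python3 - <<'E'
from h import *
s=st();print(loc(s['tool_pos'],*GATE))
E
```

```text
30.9 pos [ 0.5123 -0.3285  0.1773] yaw 7.58 F [-0.7 -1.5 -1.5] T [-0.4   0.03 -0.03] w 33.5
[-0.      0.0483]
```

>>> send_rows([
  [0.014,0.0017,-0.001,0,-1],
  [0.014,0.0017,-0.002,0,-1],
  [0.014,0.0017,-0.003,0,-1],
  [0.014,0.0017,-0.003,0,-1],
  [0,0,0,0,-1],
])

```text
clock: 31.52
tool_pos: [0.5671, -0.3214, 0.1685]
orientation: [-0.005, 0.998, 0.065, 0.001]
contact_force: [-1.7, -0.0, 6.4]
gripper_width: 0.388
```

```bash
python3 - <<'E'
from h import *
s=st();print(loc(s['tool_pos'],*GATE))
E
```

```text
31.525 pos [ 0.5671 -0.3214  0.1685] yaw 7.49 F [-1.7 -0.   6.4] T [-0.26  0.86  0.18] w 33.0
[0.0552 0.0489]
```

Nearly home; push a little more, then release and lift clear.

>>> send_rows([
  [0.005,0.0006,0,0,-1],
  [0,0,0,0,-1],
  [0,0,0,0,0.3],
  [0,0,0,0,0.9],
  [0,0,0,0,0.9],
  [0,0,0.03,0,0.9],
  [0,0,0.04,0,0.9],
  [0,0,0.03,0,0.9],
  [-0.03,-0.05,0,0,0.9],
  [-0.03,-0.05,0,0,0.9],
  [-0.03,-0.05,0,0,0.9],
  [0,0,0,0,0.9],
])

```text
clock: 33.02
tool_pos: [0.48, -0.4726, 0.271]
orientation: [-0.006, 0.998, 0.067, 0.002]
contact_force: [0.1, 0.5, -0.8]
gripper_width: 0.952
```

```bash
python3 - <<'E'
from h import *
s=st()
for n in ('top','scene'):
    d=avg(n,4); P=cloud(d); save(d,n+'11.png')
    m=(abs(P[...,0]-.575)<.05)&(abs(P[...,1]+.325)<.05)&(P[...,2]>.16)&(P[...,2]<.215); q=P[m]
    if len(q)>10:
        r=np.linalg.lstsq(np.c_[2*q,np.ones(len(q))],(q**2).sum(1),rcond=None)[0]; print('knob',len(q),r[:3],loc(r[:2],*GATE))
    for k in ('dA','dB'): b=B[k]; print(k,*rectbar(P,b,.06,b[2]-.014,b[2]+.012))
L=tl(P);[hung(L,y) for y in (-.098,.004,.098)]
E
```

```text
33.025 pos [ 0.48   -0.4726  0.271 ] yaw 7.64 F [ 0.1  0.5 -0.8] T [ 0.03 -0.01  0.01] w 81.0
knob 149 [ 0.56768867 -0.32632704  0.18486693] [0.0553 0.0439]
dA 98 [ 0.4353 -0.0548  0.1584] yaw -1.4 c [ 0.4354 -0.0545] [0.062 0.01 ]
dB 107 [0.4288 0.3879 0.1575] yaw 19.0 c [0.4292 0.3888] [0.01  0.064]
knob 151 [ 0.56724494 -0.32383835  0.18249895] [0.0551 0.0465]
dA 93 [ 0.4375 -0.0553  0.157 ] yaw -2.6 c [ 0.4362 -0.0529] [0.065 0.015]
dB 51 [0.4317 0.3864 0.1572] yaw 19.0 c [0.4298 0.3898] [0.01  0.069]
-0.098 0.05 27 [-0.0715 -0.0121 -0.0097] [-0.129 -0.123 -0.067] 0.0594
-0.098 0.07 67 [-0.0713 -0.0217 -0.0074] [-0.133 -0.127 -0.068] 0.08
-0.098 0.09 193 [-0.0713 -0.0298 -0.0064] [-0.13  -0.099 -0.067] 0.0999
-0.098 0.11 103 [-0.0793 -0.0698 -0.0287] [-0.13  -0.099 -0.067] 0.1197
-0.098 0.14 18 [-0.0328 -0.0245 -0.0231] [-0.13  -0.112 -0.068] 0.1498
-0.098 0.15 73 [-0.0331 -0.028  -0.0231] [-0.129 -0.1   -0.066] 0.159
0.004 0.05 31 [-0.0485 -0.0157 -0.01  ] [-0.028 -0.026  0.03 ] 0.0599
0.004 0.07 54 [-0.0723 -0.0223 -0.0076] [-0.033 -0.017  0.035] 0.0791
0.004 0.09 167 [-0.0715 -0.0301 -0.0062] [-0.029  0.001  0.035] 0.0999
0.004 0.11 94 [-0.0794 -0.0707 -0.0291] [-0.028  0.003  0.035] 0.1197
0.004 0.14 15 [-0.0301 -0.0247 -0.0241] [-0.029 -0.009  0.031] 0.1496
0.004 0.15 65 [-0.0335 -0.0281 -0.0234] [-0.027  0.002  0.035] 0.1577
0.098 0.05 20 [-0.0216 -0.0117 -0.0102] [0.066 0.076 0.125] 0.0598
0.098 0.07 47 [-0.0728 -0.0214 -0.0085] [0.066 0.079 0.131] 0.0799
0.098 0.09 153 [-0.0721 -0.0295 -0.0066] [0.067 0.099 0.131] 0.1
0.098 0.11 81 [-0.0794 -0.0707 -0.0303] [0.064 0.1   0.131] 0.1194
0.098 0.14 19 [-0.0343 -0.0252 -0.0236] [0.068 0.08  0.124] 0.1494
0.098 0.15 57 [-0.0345 -0.0282 -0.0239] [0.069 0.099 0.132] 0.1576
```

View pics/scene11.png

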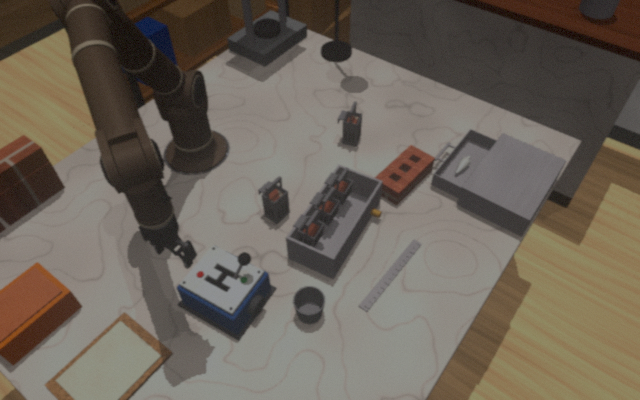

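View pics/top11.png

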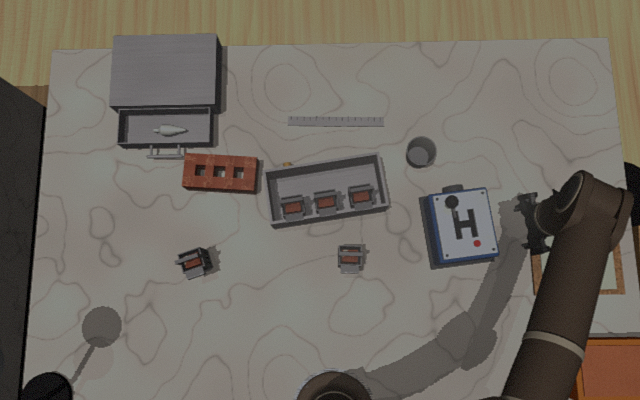

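Everything is in place: the knob is at the green dot (local x 55 mm, y 45 mm, so shift is about 0.32 and select about 0.25). The gripper is clear.

```bash
python3 -c "
from h import *
print(ctrl.finish_job())"
```

```text
the job is handed in; nothing more can be done
None
```

The job is done and handed in at about 33 s of the 210 s allowed. Only three shallow baskets were present.

**What I did:** I brought the lever to neutral in its right slot and let it go. I then hung the three shallow baskets by their lips on the tank's near wall, at tank y of about -0.098, 0.004 and 0.098 m. After that I moved the lever across to the left and pushed it home forward, to the green dot.

**Last checks:**
- **Baskets:** all three hang clear of the floor, with handle bars about 154 mm up. They lean by about 0.08 rad, against the 0.2 limit. They had not moved between the last three looks.
- **Lever:** shift is about 0.32 and select about 0.25, measured after I released it.
- **Deep baskets:** both stand where they were at the start.
- **Brick and sieve cup:** both look unmoved in the pictures; I did not measure them again.
- **Gripper:** it is clear of everything, with no contact force above about 1 N of sensor noise.

**Disagreements:**
- The two cameras differ by up to about 3 mm.
- The first basket touched the wall at about -36 mm when I felt for it, but the second had not touched by -38 mm. I expected contact at -40 mm. I placed all three at about -35 mm, and the lips went over the rim without catching.
- I saw no basket knocked aside during the run.

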